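# Sort the grinding balls with the slotted scoop and check one in the caliper

### The arm

A 7-joint arm with a two-finger parallel gripper is mounted at the origin on the work surface. World frame = base frame: x ahead of the robot, y to its left, z up, the work surface at z = 0. Lengths are in m, angles in rad, forces in N, time in s.
With the tool pointing down it reaches from about 0.425 to 0.925 m from the base axis. Payload 6.8 kg.
Tool frame: the origin (TCP) lies at the very end of the fingers, on their centre line; the grasp point (between the pads) lies 19 mm behind it; z points along the fingers, x is the direction in which the jaws open and shut, and the axes are right-handed (so a half turn about z gives the same grasp; the last joint's range is limited). The gripper opens to 85 mm and grips with 20 to 120 N. Pads are 22 mm wide; open, the fingers measure 114 mm over their backs; the gripper's body (76 mm by 85 mm) begins 54 mm behind the grasp point. The pads swing forward as they close: fully open they stand 13 mm farther back than shut.
Start: joints at [-1.347, 0.477, 0.022, 1.555, -0.011, 1.109, -0.083], TCP at [0.22, 0.638, 0.231] pointing down, gripper open.
Joint ranges: [-2.96, 2.96], [-0.34, 2.1], [-1.41, 1.46], [0.24, 2.44], [-1.37, 4.51], [0.17, 1.92], [-2.96, 2.96]. Speed limits (rad/s): [2.39, 2.39, 3.14, 3.14, 3.14, 3.14, 3.14].

### API

Orientations are given as a rotation vector (axis times angle).
In Python, from bench import get_obs, imaging, hand_in gives the robot as it stands.
- The arm moves only by the tool send_rows, never from a script. Its argument "motion" is a list of rows, each an object with "dp": the shift along the world's x, y, z in m, a list of three; "rot": the turn, a rotation vector about the world's x, y, z in rad, a list of three; "grip": the finger opening in m, from 0 to 0.0854. In form: [{"dp": [dx, dy, dz], "rot": [ax, ay, az], "grip": grip}, ...]. A call has 1 to 20 rows; each row shifts and turns the pose as measured when the row begins; what a row does not reach is not made up. A row lasts 1/8 s, in which the tool goes at most 62.5 mm and 10.7 degrees, less where a joint would pass 70% of its speed; a pose out of reach is approached as far as the arm can. A call is refused whole if a number of a shift passes 0.0625 or a number of a turn 0.188, either way. A call with a gripper value outside its range is refused whole. The fingers move at their own pace and stop on an object; "grip_force" is the grip in N (left out, the last holds). Time passes only in rows, so rows that do not move let the fingers close. It gives the time, the measured TCP pose, the force and the opening at its end, in the units of the state.
- get_obs(): the state, without advancing time (a new reading comes with each control period).
- imaging.grab_frame(name): name is "scene" or "top" or "wrist"; returns a dict with "img" (480x640x3 uint8, red, green, blue), "fx", "fy", "cx", "cy" (pixels), "R" (3x3) and "t" (3): a world point X has camera coordinates R X + t. Camera axes: x right, y down, z forward; pixel columns grow to the right and rows downward; lengths in m; the calibration is good to about 2 mm. A picture is of the moment at which its call begins. There is no depth.
- hand_in(): hands the job in, once; it reports no verdict.
The state is a dict: "clock": time; "joints": joint angles; "qvel": joint speeds; "tau": joint torques, N m; "tcp_pos": TCP position; "orientation": TCP orientation; "contact_force": force on the tool from outside, world axes, zero at the start; "moment": the same for the moment, N m; "grip_width": finger opening in m.
Only numpy, scipy, OpenCV 4.12 (cv2) and the standard library are available. Lean on these libraries where they do the work, as an engineer would, in place of code of your own. Each camera call takes 0.05 s, during which the arm holds its last target. There are 200 camera calls.

### The job

Using the slotted scoop and not the fingers, take all the big grinding balls out of the grey tub and tip them into the round steel dish, letting the worn small balls fall back so that they all stay in the tub, and stand the scoop back on the open bench. Once all the big ones are in the dish, check one: lay it in the trough of the bench caliper and gently slide the jaw up, without tilting it, until the ball is held between both jaws. Then draw the jaw back, return the ball to the dish and leave the caliper wide open, without disturbing the orange bottle and the vial.

Things in the scene. Friction and masses are not known exactly. Their poses are not given: they have to be found in the camera images.
- tub: Open grey plastic tub fixed to the bench, 320 (x) x 174 x 55 mm high, walls and floor 5 mm thick (inside 310 x 164 mm). Origin at the centre of its underside, x along its length (roughly away from the robot), z up. The balls lie in it at the start; between x = +30 mm and the far wall (x = +155 mm) there are no big ones then.
- scoop: Loose steel slotted scoop with a black bar handle, 0.3 kg, 150 mm wide (y), 118 mm long (x), 107 mm high, standing flat on the bench. Origin at bench level under the middle of the bar; z up; -x is its open front, +x its closed back (back plate at x = 55 mm). Wire rails at the sides, 24 mm high, slope down to the floor from x = -8 to x = -30 mm; ahead of that the sides are open.
- scoop_grip (a point): Centre of the scoop's bar handle, 96 mm above its underside, scoop's axes. The bar is 18 mm wide (y), 22 mm tall, from x = -48 to +56 mm, carried over the pan by a 44 mm wide stem at the back, with 80 mm free below it. Pinch it across y here, from above.
- scoop_tip (a point): Middle of the front edge of the scoop's floor (x = -60 mm, z = 0, scoop's axes). The floor is six round tines 5 mm thick along x with 24 mm slots between them, no front lip.
- dish: Round steel dish fixed to the bench, 224 mm across the rim, 36 mm high, wall 3 mm leaning slightly outwards, inner floor 206 mm across and 4 mm above the bench. Origin at the centre of its underside.
- gauge: Bench caliper fixed to the bench; base 240 (x) x 70 x 12 mm, origin at the centre of its underside, x = sliding direction. Two low rails along x (tops at 22 mm, inner edges at y = +-11 mm, x = -100 to +55 mm) form a trough: a big ball in it has its centre at y = 0, 41 mm up. Fixed jaw: block 46 mm wide, top 62 mm up, face at x = +55 mm looking to -x; a ball held by both jaws has x = +33 mm.
- jaw (a joint): Travel of the caliper's sliding jaw in m, range 0 to 0.06, grows as it closes towards the fixed jaw (+x of the gauge). The gap between the jaw faces is 0.090 m minus this value. It slides with about 2 N of friction and stays where it is left.
- jaw_head (a joint): Tilt of the sliding jaw on its carriage in rad, 0 when upright; sprung (4 N m/rad) about a pivot 20 mm above the bench, positive when its top leans towards the fixed jaw.
- jaw_face (a point): Middle of the sliding jaw's face (block 46 mm wide, 18 mm thick, top 62 mm above the bench), 41 mm above the bench.
- jaw_tab (a point): Back end of the black thumb tab behind the sliding jaw, 41 mm above the bench. The tab is 16 mm wide (y), 34 mm long from here towards the jaw, 30 to 56 mm above the bench; push it here or pinch it across y from above. The bench caliper's base is all that lies behind it.
- K1: Big ceramic grinding ball, white, 44 mm in diameter, about 0.115 kg; origin at its centre. 3 to 5 of the five are present.
- K2: Big ceramic grinding ball, white, 44 mm in diameter, about 0.115 kg; origin at its centre. 3 to 5 of the five are present.
- K3: Big ceramic grinding ball, white, 44 mm in diameter, about 0.115 kg; origin at its centre. 3 to 5 of the five are present.
- K4: Big ceramic grinding ball, white, 44 mm in diameter, about 0.115 kg; origin at its centre. 3 to 5 of the five are present.
- K5: Big ceramic grinding ball, white, 44 mm in diameter, about 0.115 kg; origin at its centre. 3 to 5 of the five are present.
- S1: Worn-down small ceramic ball, white, 15 mm in diameter, 12 g; origin at its centre. 3 to 5 of the five are present.
- S2: Worn-down small ceramic ball, white, 15 mm in diameter, 12 g; origin at its centre. 3 to 5 of the five are present.
- S3: Worn-down small ceramic ball, white, 15 mm in diameter, 12 g; origin at its centre. 3 to 5 of the five are present.
- S4: Worn-down small ceramic ball, white, 15 mm in diameter, 12 g; origin at its centre. 3 to 5 of the five are present.
- S5: Worn-down small ceramic ball, white, 15 mm in diameter, 12 g; origin at its centre. 3 to 5 of the five are present.
- reagent: Orange reagent bottle, 42 mm across and 85 mm high, standing; bystander. Origin under its centre.
- vial: Glass vial with a blue cap, 32 mm across and 60 mm high, standing; bystander. Origin under its centre.

How it is judged:
By the outcome, as a careful person would: the job done as asked, in the order asked, and still so for the second after the job is handed in, with the robot touching nothing.
Of K1, K2, K3, K4, K5 only 3 to 5 are there at a start; the rules pass over those that are not, and their reading is None.
Of S1, S2, S3, S4, S5 only 3 to 5 are there at a start; the rules pass over those that are not, and their reading is None.
At some moment in a run one of scoop may be knocked a few centimetres aside while the robot is not near it.
It also fails if it takes over 208 s, if anything falls off the work surface, if the arm or the gripper's body presses on something with over 40 N, if the wrist force passes 120 N, or if a joint passes its speed limit or range.

## Working session

There is one attempt and no reset: what is moved stays moved. The work goes in short steps, Python scripts to look and compute and a tool call to move; the robot and the scene stay as the last step left them, time stands still between calls to the robot, and variables do not carry over. Pictures are saved under pics/ and viewed, about 12 in all and at most 16, crops included, and the job is handed in when it is done.

Besides the shell and the picture viewer there is one more tool, called after ">>>" as name(argument=value, ...), one argument or row to a line, values as JSON. send_rows: Moves the arm, as the interface text tells. Its arguments: {"type":"object","properties":{"motion":{"type":"array","items":{"type":"object","properties":{"dp":{"type":"array","items":{"type":"number"}},"rot":{"type":"array","items":{"type":"number"}},"grip":{"type":"number"}}}},"grip_force":{"type":"number"}},"required":["motion"]}

```bash
mkdir -p pics; ls
python3 - <<'E'
from bench import get_obs, imaging
import cv2
print(get_obs())
for n in ("scene","top"):
    f=imaging.grab_frame(n); cv2.imwrite(f"pics/{n}0.png",f["img"][:,:,::-1]); print(n,f["fx"],f["cx"],f["cy"],f["R"],f["t"])
E
```

```text
pics
{'clock': 0.0, 'joints': array([-1.34712449,  0.47779509,  0.02236114,  1.5564468 , -0.0114609 ,
        1.1093173 , -0.08310675]), 'qvel': array([-1.42951021e-03, -6.36621183e-04, -7.36027570e-05,  6.32669994e-04,
       -1.12666057e-03,  1.27276875e-03,  2.89161509e-05]), 'tau': array([-4.60828005e-05, -5.96482444e+01,  1.60791043e+00, -2.81189311e+01,
        1.24675545e-02,  9.46318090e-03,  2.39109545e-05]), 'tcp_pos': array([0.21970437, 0.63761521, 0.23033148]), 'orientation': array([ 2.55676685e+00,  1.82344257e+00, -2.17320601e-03]), 'contact_force': array([-0.02365966, -0.35349447,  0.05926223]), 'moment': array([ 0.01520928, -0.0050715 , -0.00485361]), 'grip_width': 0.08543262101772874}
scene 599.1289728359325 311.5187035755389 243.45330783481106 [[-0.69461856  0.71930914  0.00997052]
 [ 0.49549192  0.4884401  -0.71827156]
 [-0.5215293  -0.49398445 -0.69569143]] [ 0.42527845 -0.15816371  1.52374241]
top 470.4794247604419 327.6803143909945 236.69474656380646 [[ 0.01414176 -0.99976614 -0.01636085]
 [-0.98495629 -0.01111025 -0.17244611]
 [ 0.17222401  0.01855342 -0.98488307]] [-0.06572137  0.51558011  1.07976261]
```

View pics/top0.png

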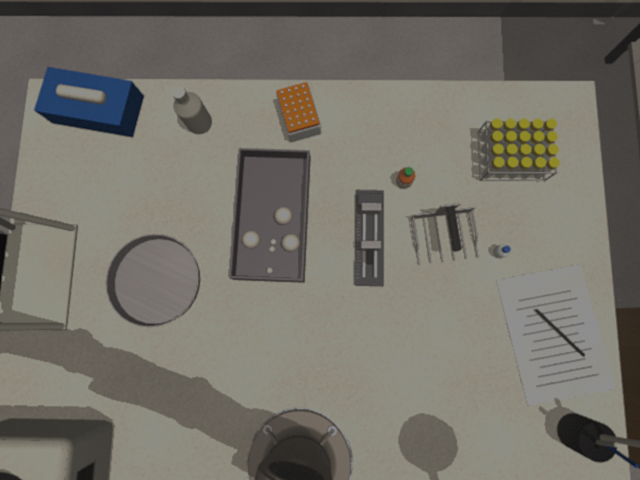

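View pics/scene0.png

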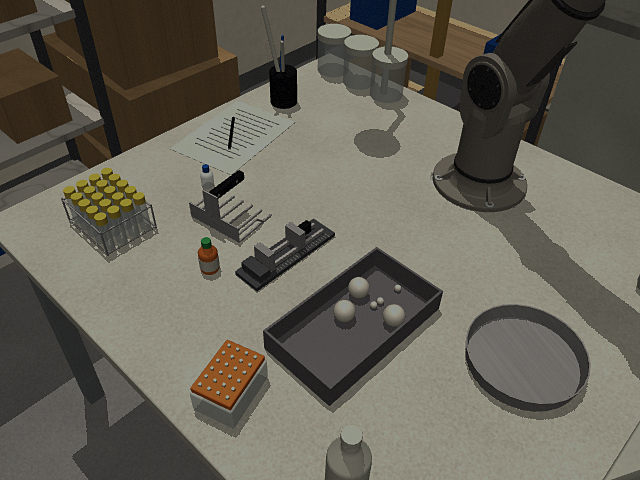

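The top view shows 3 big balls at (283,215), (251,239) and (290,242), and 3 small ones at (273,241), (272,249) and (269,270). The scoop is at about (445,230) with its open front towards the robot (down in the image). The caliper is at (370,238), the dish at (155,280), the bottle at (406,177) and the vial at (504,251). The scene view agrees.

```bash
cat > h.py <<'E'
import numpy as np, cv2
from bench import get_obs, imaging
from scipy.spatial.transform import Rotation as Ro
def ray(f,u,v):
    d=f["R"].T@np.array([(u-f["cx"])/f["fx"],(v-f["cy"])/f["fy"],1.]); return -f["R"].T@f["t"],d
def onz(f,u,v,z):
    c,d=ray(f,u,v); return c+d*(z-c[2])/d[2]
def proj(f,X):
    p=f["R"]@np.asarray(X,float)+f["t"]; return np.array([f["fx"]*p[0]/p[2]+f["cx"],f["fy"]*p[1]/p[2]+f["cy"]])
def save(f,n,crop=None,s=1):
    im=f["img"][:,:,::-1]
    if crop: x0,y0,x1,y1=crop; im=im[y0:y1,x0:x1]
    cv2.imwrite("pics/"+n,cv2.resize(im,None,fx=s,fy=s,interpolation=cv2.INTER_CUBIC))
def blobs(f,m,z,amin=8):
    n,l,st,c=cv2.connectedComponentsWithStats(m.astype(np.uint8))
    return [(st[i,4],c[i].round(1),onz(f,*c[i],z).round(4)) for i in range(1,n) if st[i,4]>=amin]
E
python3 - <<'E'
from h import *
f=imaging.grab_frame("top"); r=np.round
for n,u,v,z in [("tubFL",240,150,.055),("tubFR",309,151,.055),("tubNL",231,280,.055),("tubNR",304,281,.055),("b",283,215,.027),("b",251,239,.027),("b",290,242,.027),("s",273,241,.0125),("s",272,249,.0125),("s",269,270,.0125),("gaugeFL",357,191,.012),("gaugeFR",383,191,.012),("gNL",355,284,.012),("gNR",383,285,.012),("barfar",451,206,.107),("barnear",457,250,.107),("scL",408,218,.024),("scR",474,208,.024),("bott",406,177,.08),("vial",505,250,.055),("dish",154,281,.036),("dishL",108,281,.036),("dishR",200,281,.036)]:
    print(n,r(onz(f,u,v,z),3))
im=f["img"]; save(f,"c1.png",(340,150,520,300),4.4)
g=im.min(2); print(blobs(f,(g>135)&(np.arange(480)[:,None]>145)&(np.arange(480)[:,None]<290)&(np.arange(640)>235)&(np.arange(640)<305),.027))
E
```

```text
tubFL [0.728 0.159 0.055]
tubFR [ 0.727 -0.011  0.055]
tubNL [0.409 0.165 0.055]
tubNR [ 0.409 -0.006  0.055]
b [0.572 0.051 0.027]
b [0.512 0.127 0.027]
b [0.505 0.032 0.027]
s [0.51  0.076 0.012]
s [0.49  0.078 0.012]
s [0.438 0.083 0.012]
gaugeFL [ 0.639 -0.13   0.012]
gaugeFR [ 0.639 -0.195  0.012]
gNL [ 0.407 -0.126  0.012]
gNR [ 0.405 -0.194  0.012]
barfar [ 0.579 -0.339  0.107]
barnear [ 0.479 -0.349  0.107]
scL [ 0.568 -0.254  0.024]
scR [ 0.595 -0.416  0.024]
bott [ 0.655 -0.242  0.08 ]
vial [ 0.488 -0.475  0.055]
dish [0.406 0.353 0.036]
dishL [0.405 0.464 0.036]
dishR [0.407 0.243 0.036]
[(np.int32(40), array([282.9, 214.2]), array([0.5741, 0.0516, 0.027 ])), (np.int32(43), array([250.2, 238.2]), array([0.5136, 0.1296, 0.027 ])), (np.int32(41), array([290.5, 241.6]), array([0.5063, 0.0312, 0.027 ]))]
```

View pics/c1.png

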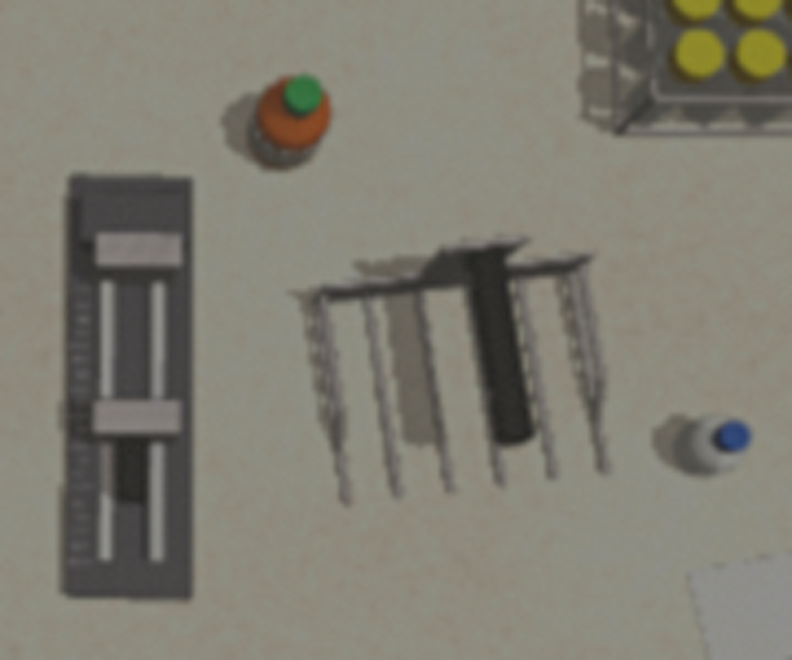

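The crop shows the jaw open towards the robot and the scoop with its bar running from (490,250) to (515,440). The scoop's front tips lie between (347,500) and (605,470). I'll go above the scoop next.

>>> send_rows(
  motion=[
    {"dp": [0.04, -0.03, 0], "rot": [0, 0, 0.02], "grip": 0.085},
    {"dp": [0.04, -0.04, 0], "rot": [0, 0, 0.02], "grip": 0.085},
    {"dp": [0.04, -0.05, 0], "rot": [0, 0, 0.02], "grip": 0.085},
    {"dp": [0.04, -0.05, 0], "rot": [0, 0, 0.02], "grip": 0.085},
    {"dp": [0.04, -0.05, 0], "rot": [0, 0, 0.02], "grip": 0.085},
    {"dp": [0.04, -0.05, 0], "rot": [0, 0, 0.02], "grip": 0.085},
    {"dp": [0.04, -0.05, 0], "rot": [0, 0, 0.03], "grip": 0.085},
    {"dp": [0.02, -0.05, 0], "rot": [0, 0, 0.03], "grip": 0.085},
    {"dp": [0, -0.05, 0], "rot": [0, 0, 0.03], "grip": 0.085},
    {"dp": [0, -0.05, 0], "rot": [0, 0, 0.03], "grip": 0.085},
    {"dp": [0, -0.05, 0], "rot": [0, 0, 0.03], "grip": 0.085},
    {"dp": [0, -0.05, 0], "rot": [0, 0, 0.03], "grip": 0.085},
    {"dp": [0, -0.05, 0], "rot": [0, 0, 0.03], "grip": 0.085},
    {"dp": [0, -0.05, 0], "rot": [0, 0, 0.03], "grip": 0.085},
    {"dp": [0, -0.05, 0], "rot": [0, 0, 0.03], "grip": 0.085},
    {"dp": [0, -0.05, 0], "rot": [0, 0, 0.03], "grip": 0.085},
    {"dp": [0, -0.05, 0], "rot": [0, 0, 0.02], "grip": 0.085},
    {"dp": [0, -0.05, 0], "rot": [0, 0, 0.02], "grip": 0.085},
    {"dp": [0, -0.05, 0], "rot": [0, 0, 0.02], "grip": 0.085},
    {"dp": [0, -0.03, 0], "rot": [0, 0, 0], "grip": 0.085},
  ],
)

```text
clock: 2.65
tcp_pos: [0.5098, -0.3305, 0.227]
orientation: [2.023, 2.403, -0.007]
contact_force: [0.1, -0.1, 0.4]
grip_width: 0.0846
```

Run:
```python
from h import *
o=get_obs(); print(o["clock"],o["tcp_pos"],Ro.from_rotvec(o["orientation"]).as_matrix().round(3).tolist(),o["joints"].round(2))
f=imaging.grab_frame("top")
P=lambda u,v,z:onz(f,340+u/4.4,150+v/4.4,z).round(4)
a=[P(347,500,.0025),P(605,470,.0025)]; print(a,np.arctan2(*(a[0]-a[1])[[1,0]])-np.pi/2, (a[0]+a[1])/2, np.linalg.norm(a[0]-a[1]))
w=imaging.grab_frame("wrist"); save(w,"w1.png"); print(w["R"].round(3).tolist(),w["t"])
```

```text
2.65 [ 0.50977864 -0.3304669   0.22695762] [[-0.171, 0.985, -0.002], [0.985, 0.171, -0.004], [-0.003, -0.003, -1.0]] [ 0.19  0.38  0.37  1.75 -0.15  1.04  2.35]
[array([ 0.4593, -0.2824,  0.0025]), array([ 0.4778, -0.4258,  0.0025])] 0.12830110085480317 [ 0.46855 -0.3541   0.0025 ] 0.14458841585687288
[[-0.167, 0.986, -0.004], [0.933, 0.159, 0.322], [0.319, 0.05, -0.947]] [ 0.41548671 -0.46336823  0.23190215]
```

View pics/w1.png

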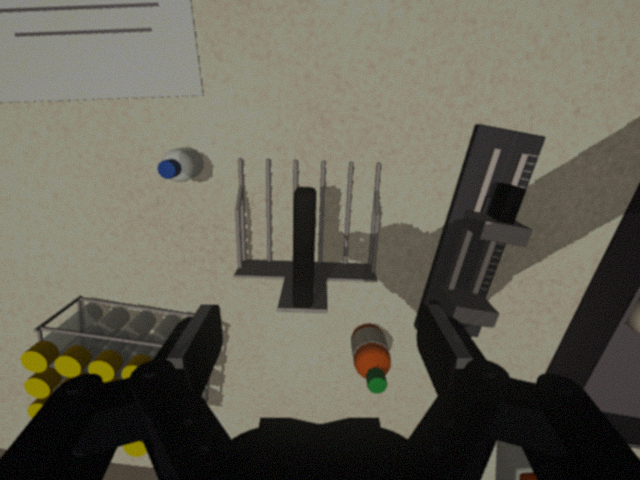

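The wrist view shows the scoop's tips at (241,160) and (379,163), and the top of the bar from (304,190) to (303,304). The bottle and vial are clear of the approach.

Run:
```python
from h import *
f=imaging.grab_frame("wrist")
a,b=onz(f,241,160,.003),onz(f,379,163,.003); print(a,b,np.linalg.norm(a-b),np.arctan2(*(b-a)[[1,0]])-np.pi/2)
c,d=onz(f,304.5,188,.107),onz(f,303,304,.107); print(c,d,np.linalg.norm(c-d),np.arctan2(*(d-c)[[1,0]]))
```

```text
[ 0.48283063 -0.41977949  0.003     ] [ 0.46172852 -0.27701107  0.003     ] 0.14431951036789542 0.14674414891087917
[ 0.48028404 -0.3484871   0.107     ] [ 0.58026473 -0.33426505  0.107     ] 0.10098715078917199 0.1412999502502266
```

>>> send_rows(
  motion=[
    {"dp": [0.018, -0.0105, 0], "rot": [0, 0, -0.03], "grip": 0.085},
    {"dp": [0, 0, -0.04], "rot": [0, 0, 0], "grip": 0.085},
    {"dp": [0, 0, -0.04], "rot": [0, 0, 0], "grip": 0.085},
    {"dp": [0, 0, -0.04], "rot": [0, 0, 0], "grip": 0.085},
    {"dp": [0, 0, -0.02], "rot": [0, 0, 0], "grip": 0.085},
    {"dp": [0, 0, 0], "rot": [0, 0, 0], "grip": 0.085},
  ],
)

```text
clock: 3.55
tcp_pos: [0.5316, -0.3285, 0.0825]
orientation: [-2.046, -2.38, -0.003]
contact_force: [0.1, -0.3, -0.1]
grip_width: 0.0848
```

Run:
```python
from h import *
o=get_obs(); print(o["tcp_pos"],Ro.from_rotvec(o["orientation"]).as_matrix().round(3).tolist())
f=imaging.grab_frame("wrist");save(f,"w2.png")
```

```text
[ 0.53162854 -0.3285465   0.08254436] [[-0.15, 0.989, -0.001], [0.989, 0.15, 0.003], [0.004, -0.0, -1.0]]
```

View pics/w2.png

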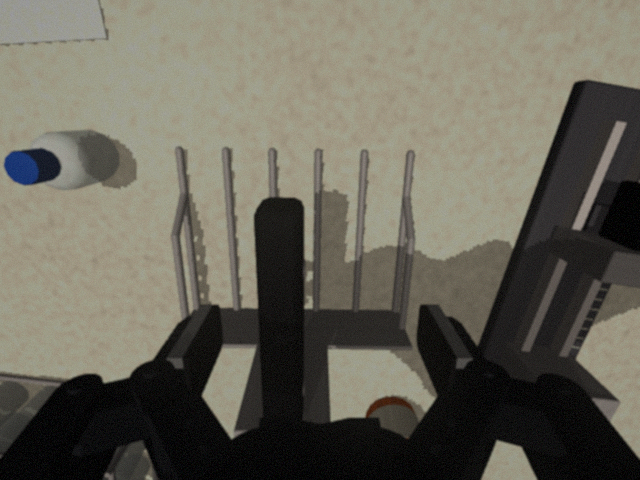

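The bar sits left of the finger centre line: its front end is at (279,203), and the midpoint between the fingers is near column 320. So a small sideways correction is needed.

Run:
```python
from h import *
f=imaging.grab_frame("wrist")
for z in (.107,): print(onz(f,279,201,z),onz(f,282,345,z))
a,b=onz(f,181,150,.003),onz(f,409,153,.003); print(a,b,(a+b)/2,np.linalg.norm(a-b),np.arctan2(*(b-a)[[1,0]])-np.pi/2)
```

```text
[ 0.48059798 -0.35096876  0.107     ] [ 0.54055079 -0.3429182   0.107     ]
[ 0.48323958 -0.42365716  0.003     ] [ 0.46350106 -0.28123822  0.003     ] [ 0.47337032 -0.35244769  0.003     ] 0.14378026182356973 0.13771746874980706
```

>>> send_rows(
  motion=[
    {"dp": [-0.002, -0.0155, -0.005], "rot": [0, 0, -0.012], "grip": 0.085},
    {"dp": [0, 0, 0], "rot": [0, 0, 0], "grip": 0.085},
    {"dp": [0, -0.002, 0], "rot": [0, 0, 0], "grip": 0.03},
    {"dp": [0, 0, 0], "rot": [0, 0, 0], "grip": 0.0},
    {"dp": [0, 0, 0], "rot": [0, 0, 0], "grip": 0.0},
    {"dp": [0, 0, 0], "rot": [0, 0, 0], "grip": 0.0},
    {"dp": [0, 0, 0], "rot": [0, 0, 0], "grip": 0.0},
    {"dp": [0, 0, 0], "rot": [0, 0, 0], "grip": 0.0},
  ],
  grip_force=100,
)

```text
clock: 4.65
tcp_pos: [0.5326, -0.3495, 0.0832]
orientation: [2.059, 2.364, 0.007]
contact_force: [0.4, -0.2, -0.2]
grip_width: 0.0167
```

>>> send_rows(
  motion=[
    {"dp": [0, 0, 0.02], "rot": [0, 0, 0], "grip": 0.0},
    {"dp": [0, 0, 0.04], "rot": [0, 0, 0], "grip": 0.0},
    {"dp": [0, 0, 0.04], "rot": [0, 0, 0], "grip": 0.0},
    {"dp": [0, 0, 0.04], "rot": [0, 0, 0], "grip": 0.0},
    {"dp": [0.01, 0.04, 0.02], "rot": [0, 0, -0.01], "grip": 0.0},
    {"dp": [0.01, 0.04, 0], "rot": [0, 0, -0.02], "grip": 0.0},
    {"dp": [0.02, 0.04, 0], "rot": [0, 0, -0.02], "grip": 0.0},
    {"dp": [0.02, 0.04, 0], "rot": [0, 0, -0.02], "grip": 0.0},
    {"dp": [0.02, 0.04, 0], "rot": [0, 0, -0.02], "grip": 0.0},
    {"dp": [0.02, 0.04, 0], "rot": [0, 0, -0.02], "grip": 0.0},
    {"dp": [0.02, 0.04, 0], "rot": [0, 0, -0.02], "grip": 0.0},
    {"dp": [0.01, 0.04, 0], "rot": [0, 0, -0.02], "grip": 0.0},
    {"dp": [0, 0.04, 0], "rot": [0, 0, -0.007], "grip": 0.0},
    {"dp": [0, 0.03, 0], "rot": [0, 0, 0], "grip": 0.0},
    {"dp": [0, 0.03, 0], "rot": [0, 0, 0], "grip": 0.0},
    {"dp": [0, 0, 0], "rot": [0, 0, 0], "grip": 0.0},
  ],
)

```text
clock: 6.65
tcp_pos: [0.6576, 0.0847, 0.2628]
orientation: [2.249, 2.183, 0.007]
contact_force: [0.1, -0.4, -1.9]
grip_width: 0.0161
```

Run:
```python
from h import *
o=get_obs(); print(o["tcp_pos"],Ro.from_rotvec(o["orientation"]).as_matrix().round(3).tolist(),o["joints"].round(2))
f=imaging.grab_frame("wrist");save(f,"w3.png")
```

```text
[0.65761037 0.0846814  0.26283419] [[0.03, 1.0, 0.008], [1.0, -0.03, -0.002], [-0.001, 0.008, -1.0]] [-0.43  0.44  0.29  1.57 -0.13  1.14  1.43]
```

View pics/w3.png

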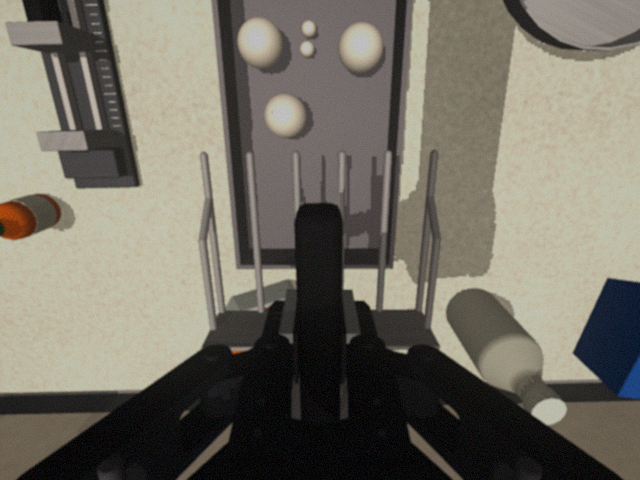

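The wrist view shows the scoop held square, with its tips at (204,155) and (433,155). The tub's far rim corners are at (237,268) and (393,267), and the 3 big balls lie ahead of the scoop.

Run:
```python
from h import *
f=imaging.grab_frame("wrist"); o=get_obs(); u=o["tcp_pos"][2]-.0832
def L(n,p,q):
    print(n,p.round(4),q.round(4),np.linalg.norm(p-q).round(4),"ang",np.arctan2(*(q-p)[[1,0]]).round(4))
L("tips",onz(f,205,154,u+.003),onz(f,433,154,u+.003))
L("bar",onz(f,318,206,u+.107),onz(f,319,290,u+.107))
L("far",onz(f,238,268,.055),onz(f,393,267,.055))
L("left",onz(f,216,0,.055),onz(f,238,268,.055))
L("right",onz(f,409,0,.055),onz(f,393,267,.055))
# edge lines of rim by gradient per row/col
g=cv2.GaussianBlur(cv2.cvtColor(f["img"],cv2.COLOR_RGB2GRAY),(3,3),0).astype(float)
for r in (20,60,100,130):
    row=np.diff(g[r]); l=210+np.argmin(row[210:240]); print(r,l,[ (380+i,round(row[380+i])) for i in np.argsort(-abs(row[380:440]))[:4]])
```

```text
tips [0.5958 0.0125 0.1828] [0.6004 0.1562 0.1828] 0.1437 ang 1.5385
bar [0.6049 0.084  0.2868] [0.6382 0.0833 0.2868] 0.0334 ang -0.022
far [ 0.7329 -0.0103  0.055 ] [0.7372 0.1618 0.055 ] 0.1722 ang 1.546
left [ 0.4785 -0.0012  0.055 ] [ 0.7329 -0.0103  0.055 ] 0.2546 ang -0.0358
right [0.4839 0.1658 0.055 ] [0.7372 0.1618 0.055 ] 0.2533 ang -0.016
20 221 [(np.int64(414), 25), (np.int64(407), 23), (np.int64(430), -23), (np.int64(413), 22)]
60 219 [(np.int64(412), 24), (np.int64(394), -23), (np.int64(411), 23), (np.int64(404), 22)]
100 228 [(np.int64(423), -25), (np.int64(392), -24), (np.int64(408), 24), (np.int64(402), 21)]
130 225 [(np.int64(390), -24), (np.int64(406), 24), (np.int64(407), 23), (np.int64(400), 22)]
```

Run:
```python
from h import *
def balls(n,z,box,th=150):
    f=imaging.grab_frame(n); im=f["img"]; m=np.zeros(im.shape[:2],bool); x0,y0,x1,y1=box; m[y0:y1,x0:x1]=im[y0:y1,x0:x1].min(2)>th
    for a in blobs(f,m,z,6): print(n,a)
    return f
balls("wrist",.027,(230,0,400,145),140); balls("top",.027,(236,190,304,282),95); s=balls("scene",.027,(270,255,435,395),110)
for u,v in [(264,332),(331,397),(442,290),(377,249)]: print(onz(s,u,v,.055).round(4))
save(s,"s1.png",(240,230,460,410),3.6)
```

```text
wrist (np.int32(1067), array([260.8,  38. ]), array([0.5037, 0.0291, 0.027 ]))
wrist (np.int32(113), array([312.1,  26.3]), array([0.4956, 0.0791, 0.027 ]))
wrist (np.int32(1109), array([365. ,  42.1]), array([0.5107, 0.1297, 0.027 ]))
wrist (np.int32(110), array([310.2,  46.8]), array([0.5129, 0.0765, 0.027 ]))
wrist (np.int32(921), array([287. , 113.3]), array([0.5729, 0.0499, 0.027 ]))
top (np.int32(4393), array([272.7, 234.1]), array([0.5242, 0.0751, 0.027 ]))
top (np.int32(7), array([303., 239.]), array([0.513, 0.001, 0.027]))
top (np.int32(6), array([254.2, 277.5]), array([0.4182, 0.1159, 0.027 ]))
top (np.int32(6), array([259.8, 277.7]), array([0.4179, 0.1023, 0.027 ]))
top (np.int32(19), array([261., 281.]), array([0.41  , 0.0992, 0.027 ]))
scene (np.int32(22), array([279.6, 258.2]), array([ 0.5628, -0.1429,  0.027 ]))
scene (np.int32(35), array([304.3, 261.1]), array([ 0.532 , -0.0993,  0.027 ]))
scene (np.int32(617), array([334.7, 268.2]), array([ 0.502 , -0.0389,  0.027 ]))
scene (np.int32(705), array([419.2, 264.7]), array([0.3686, 0.0821, 0.027 ]))
scene (np.int32(83), a
[... 388 characters left out ...]
2(24), array([397.5, 286.8]), array([0.4506, 0.0882, 0.027 ]))
scene (np.int32(22), array([380.1, 299.5]), array([0.502 , 0.0844, 0.027 ]))
scene (np.int32(38), array([339.3, 303.1]), array([0.5664, 0.0324, 0.027 ]))
scene (np.int32(102), array([345.2, 308.6]), array([0.5687, 0.05  , 0.027 ]))
scene (np.int32(19), array([373.9, 304.1]), array([0.5199, 0.0833, 0.027 ]))
scene (np.int32(245), array([393.8, 311.8]), array([0.5079, 0.1238, 0.027 ]))
scene (np.int32(660), array([398.1, 358.8]), array([0.5897, 0.1986, 0.027 ]))
scene (np.int32(759), array([283.1, 382. ]), array([0.7716, 0.0834, 0.027 ]))
[ 0.7338 -0.0053  0.055 ]
[0.7476 0.1756 0.055 ]
[0.4174 0.1696 0.055 ]
[0.4184 0.0043 0.055 ]
```

View pics/s1.png

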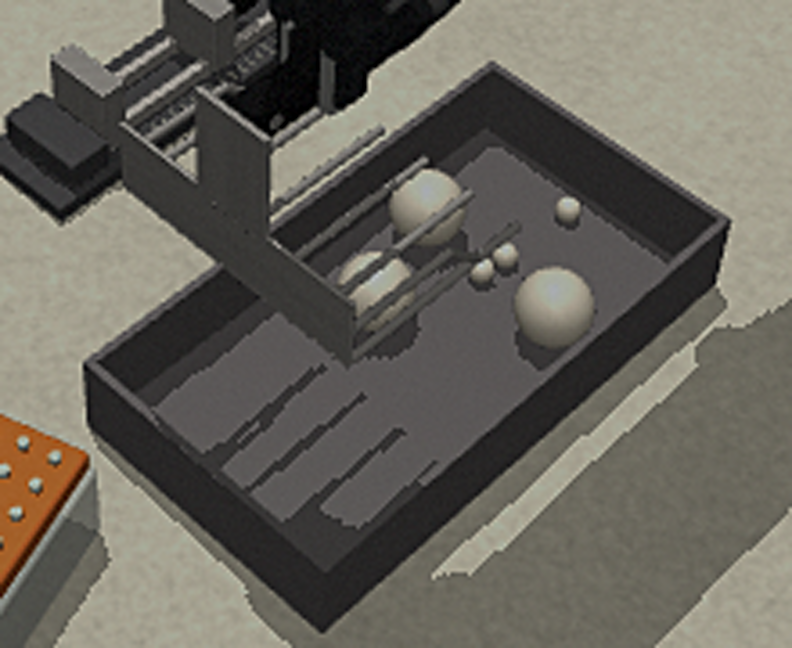

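The scene crop shows the scoop's tines hanging over the tub's far half, with the 3 big balls nearer the robot. The tub's far rim corners are at crop (86,365) and (323,572).

Run:
```python
from h import *
f=imaging.grab_frame("wrist")
for u,v in [(219,60),(411.5,60),(225,130),(406.5,130),(237.5,267.5),(394,267.5)]: print(onz(f,u,v,.055).round(4))
s=imaging.grab_frame("scene")
for u,v in [(263.9,331.4),(329.7,388.9),(442.8,291.7),(376.1,247.5)]: print(onz(s,u,v,.055).round(4))
```

```text
[ 0.5252 -0.0078  0.055 ]
[0.5319 0.1672 0.055 ]
[ 0.5862 -0.0102  0.055 ]
[0.5928 0.1655 0.055 ]
[ 0.7323 -0.0151  0.055 ]
[0.7386 0.1585 0.055 ]
[ 0.733  -0.0064  0.055 ]
[0.7377 0.1634 0.055 ]
[0.42   0.1733 0.055 ]
[0.4162 0.     0.055 ]
```

>>> send_rows(
  motion=[
    {"dp": [0.0065, -0.007, -0.03], "rot": [0, 0, 0], "grip": 0.0},
    {"dp": [0, 0, -0.03], "rot": [0, 0, 0], "grip": 0.0},
    {"dp": [0, 0, -0.03], "rot": [0, 0, 0], "grip": 0.0},
    {"dp": [0, 0, -0.015], "rot": [0, 0, 0], "grip": 0.0},
    {"dp": [0, 0, 0], "rot": [0, 0, 0], "grip": 0.0},
    {"dp": [0, 0, 0], "rot": [0, 0, 0], "grip": 0.0},
  ],
)

```text
clock: 7.75
tcp_pos: [0.6668, 0.068, 0.1575]
orientation: [2.259, 2.166, 0.011]
contact_force: [0.1, 0.1, -3.1]
grip_width: 0.0164
```

Run:
```python
from h import *
o=get_obs(); print(o["tcp_pos"],Ro.from_rotvec(o["orientation"]).as_matrix().round(3).tolist(),o["joints"].round(2))
f=imaging.grab_frame("wrist");save(f,"w4.png")
```

```text
[0.66678454 0.06798316 0.1575461 ] [[0.042, 0.999, 0.013], [0.999, -0.042, -0.004], [-0.004, 0.013, -1.0]] [-0.39  0.54  0.28  1.66 -0.17  0.95  1.47]
```

View pics/w4.png

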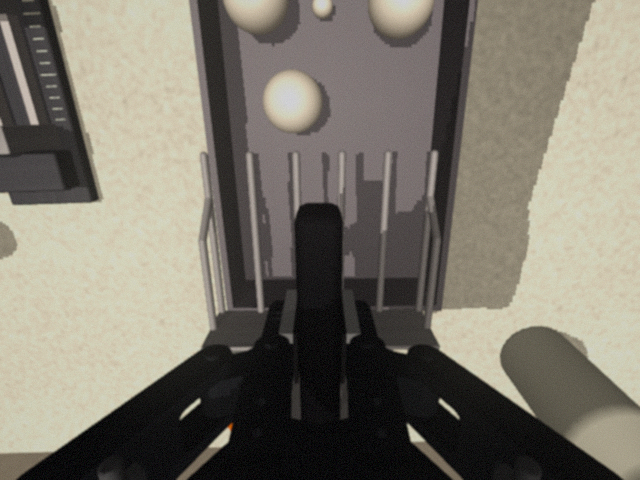

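The wrist view shows the scoop low over the tub, at the same height as the rim. The scoop's right side lies inside the wall while its left side is too near it, and the front ball is at (293,101). I'll measure that offset.

Run:
```python
from h import *
f=imaging.grab_frame("wrist"); o=get_obs(); u=o["tcp_pos"][2]-.0832
g=cv2.GaussianBlur(cv2.cvtColor(f["img"],cv2.COLOR_RGB2GRAY),(3,3),0).astype(float)
pts=[]
for r in (60,90,120,140):
    d=np.diff(g[r]); l=185+np.argmin(d[185:216]); R=436+np.argmax(d[436:480])
    print(r,[(185+i,round(d[185+i])) for i in np.argsort(-abs(d[185:240]))[:3]],[(436+i,round(d[436+i])) for i in np.argsort(-abs(d[436:480]))[:4]])
a,b=onz(f,205,154,u+.003),onz(f,433,154,u+.003); print(a,b,(a+b)/2)
print(blobs(f,(g>150)&(np.arange(480)[:,None]<140)&(abs(np.arange(640)-330)<80),.027))
for c in [(198,60),(467,60),(206,140),(459,140)]: print(c,onz(f,*c,.055).round(4))
print(onz(f,232,307,.055),onz(f,430,305,.055))
```

```text
60 [(np.int64(195), -24), (np.int64(203), -24), (np.int64(196), -23)] [(np.int64(438), -26), (np.int64(439), -20), (np.int64(437), -18), (np.int64(469), 18)]
90 [(np.int64(199), -26), (np.int64(207), -25), (np.int64(206), -23)] [(np.int64(436), -19), (np.int64(466), 19), (np.int64(467), 17), (np.int64(458), 13)]
120 [(np.int64(203), -27), (np.int64(210), -24), (np.int64(202), -21)] [(np.int64(463), 22), (np.int64(462), 18), (np.int64(456), 13), (np.int64(455), 13)]
140 [(np.int64(205), -26), (np.int64(213), -25), (np.int64(212), -24)] [(np.int64(460), 19), (np.int64(461), 17), (np.int64(453), 12), (np.int64(459), 11)]
[ 0.60441734 -0.00094291  0.07746555] [0.61046573 0.14240246 0.07746555] [0.60744153 0.07072977 0.07746555]
[(np.int32(471), array([261.7,   9.1]), array([0.5153, 0.0357, 0.027 ])), (np.int32(227), array([321.3,   6. ]), array([0.5153, 0.0761, 0.027 ])), (np.int32(855), array([393.2,  11.8]), array([0.5207, 0.1248, 0.027 ])), (np.int32(2416), array([289.8,  99.2]), array([0.5729, 0.0507, 0.027 ]))]
(198, 60) [ 0.5482 -0.0038  0.055 ]
(467, 60) [0.5555 0.167  0.055 ]
(206, 140) [ 0.5973 -0.0062  0.055 ]
(459, 140) [0.6046 0.1666 0.055 ]
[ 0.72855531 -0.00514886  0.055     ] [0.73331378 0.15526297 0.055     ]
```

>>> send_rows(
  motion=[
    {"dp": [-0.003, 0.0105, 0], "rot": [0, 0.008, 0.02], "grip": 0.0},
    {"dp": [0, 0, 0], "rot": [0, 0, 0], "grip": 0.0},
    {"dp": [0, 0, 0], "rot": [0, 0, 0], "grip": 0.0},
  ],
)

```text
clock: 8.22
tcp_pos: [0.6645, 0.0803, 0.1596]
orientation: [2.238, 2.194, 0.006]
contact_force: [-0.2, -1.2, -2.8]
grip_width: 0.0162
```

```bash
cat > m.py <<'E'
from h import *
o=get_obs(); f=imaging.grab_frame("wrist"); u=o["tcp_pos"][2]-.0832
print(o["tcp_pos"],Ro.from_rotvec(o["orientation"]).as_matrix()[:,2].round(3),Ro.from_rotvec(o["orientation"]).as_matrix()[:,0].round(3))
a,b=onz(f,205,154,u+.003),onz(f,433,154,u+.003); print((a+b)/2)
E
python3 m.py
```

```text
[0.66449165 0.08027649 0.15956618] [ 0.008 -0.003 -1.   ] [ 0.02   1.    -0.002]
[0.6047244  0.08172857 0.07936618]
```

>>> send_rows(
  motion=[
    {"dp": [0, -0.0013, -0.012], "rot": [0, 0, 0], "grip": 0.0},
    {"dp": [0, 0, -0.012], "rot": [0, 0, 0], "grip": 0.0},
    {"dp": [0, 0, -0.012], "rot": [0, 0, 0], "grip": 0.0},
    {"dp": [0, 0, -0.012], "rot": [0, 0.003, 0], "grip": 0.0},
    {"dp": [0, 0, -0.006], "rot": [0, 0, 0], "grip": 0.0},
    {"dp": [0, 0, 0], "rot": [0, 0, 0], "grip": 0.0},
  ],
)

```text
clock: 9.02
tcp_pos: [0.6634, 0.0784, 0.0999]
orientation: [2.241, 2.196, -0.001]
contact_force: [-0.7, -0.6, -3.0]
grip_width: 0.0162
```

```bash
python3 m.py
python3 - <<'E'
from h import *
f=imaging.grab_frame("wrist");save(f,"w5.png")
E
```

```text
[0.66338572 0.07843193 0.09994531] [ 0.002 -0.003 -1.   ] [ 0.02   1.    -0.003]
[0.60314371 0.07987569 0.01974531]
```

View pics/w5.png

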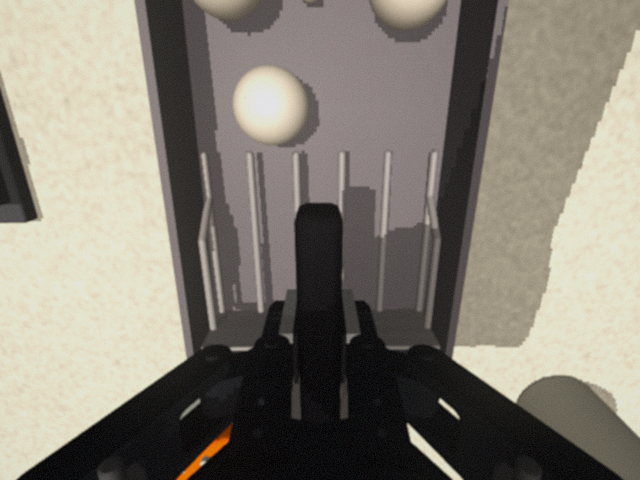

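The scoop is now inside the tub, with its tips at (205,154) and (433,154). The front ball at (271,105) is clear. I'll check the side margins numerically.

Run:
```python
from h import *
f=imaging.grab_frame("wrist")
g=cv2.GaussianBlur(cv2.cvtColor(f["img"],cv2.COLOR_RGB2GRAY),(3,3),0).astype(float)
for r in (60,90,120,140):
    d=np.diff(g[r]); 
    print(r,[(150+i,round(d[150+i])) for i in np.argsort(-abs(d[150:230]))[:6]],[(420+i,round(d[420+i])) for i in np.argsort(-abs(d[420:500]))[:6]])
```

```text
60 [(np.int64(153), -25), (np.int64(152), -25), (np.int64(209), 18), (np.int64(151), -15), (np.int64(154), -14), (np.int64(208), 13)] [(np.int64(453), -27), (np.int64(498), 24), (np.int64(452), -23), (np.int64(497), 20), (np.int64(454), -17), (np.int64(499), 15)]
90 [(np.int64(157), -30), (np.int64(156), -24), (np.int64(213), 17), (np.int64(212), 17), (np.int64(158), -16), (np.int64(191), 12)] [(np.int64(449), -28), (np.int64(493), 24), (np.int64(450), -23), (np.int64(448), -19), (np.int64(494), 19), (np.int64(492), 15)]
120 [(np.int64(161), -28), (np.int64(151), -27), (np.int64(160), -23), (np.int64(152), -20), (np.int64(150), -19), (np.int64(216), 19)] [(np.int64(446), -27), (np.int64(445), -24), (np.int64(488), 22), (np.int64(489), 21), (np.int64(447), -16), (np.int64(479), 14)]
140 [(np.int64(154), -30), (np.int64(164), -25), (np.int64(163), -24), (np.int64(155), -22), (np.int64(153), -19), (np.int64(215), 17)] [(np.int64(443), -28), (np.int64(444), -24), (np.int64(485), 23), (np.int64(486), 20), (np.int64(442), -17), (np.int64(484), 14)]
```

Run:
```python
from h import *
f=imaging.grab_frame("wrist")
for n,u,v,z in [("oL",163.5,140,.055),("oR",485.5,140,.055),("oL",152.7,60,.055),("oR",498,60,.055),("floorR",443.5,140,.005),("floorR",453,60,.005),("tipL",205,154,.02),("tipR",433,154,.02)]: print(n,onz(f,u,v,z).round(4))
```

```text
oL [ 0.5916 -0.0018  0.055 ]
oR [0.595  0.1682 0.055 ]
oL [ 0.5536 -0.0007  0.055 ]
oR [0.557  0.1691 0.055 ]
floorR [0.5982 0.1632 0.005 ]
floorR [0.5502 0.1644 0.005 ]
tipL [0.6026 0.0078 0.02  ]
tipR [0.6055 0.1522 0.02  ]
```

>>> send_rows(
  motion=[
    {"dp": [0, 0.0018, -0.006], "rot": [0, 0, -0.004], "grip": 0.0},
    {"dp": [0, 0, -0.004], "rot": [0, 0, 0], "grip": 0.0},
    {"dp": [0, 0, -0.001], "rot": [0, 0, 0], "grip": 0.0},
    {"dp": [0, 0, 0], "rot": [0, 0, 0], "grip": 0.0},
  ],
)

```text
clock: 9.72
tcp_pos: [0.6646, 0.0808, 0.0903]
orientation: [2.244, 2.191, 0.003]
contact_force: [0.8, 0.1, -2.9]
grip_width: 0.0161
```

>>> send_rows(
  motion=[
    {"dp": [0, 0, -0.001], "rot": [0, 0, 0], "grip": 0.0},
    {"dp": [0, 0, -0.001], "rot": [0, 0, 0], "grip": 0.0},
    {"dp": [0, 0, 0], "rot": [0, 0, 0], "grip": 0.0},
  ],
)

```text
clock: 10.1
tcp_pos: [0.6648, 0.0807, 0.0885]
orientation: [2.244, 2.19, 0.004]
contact_force: [-0.0, -0.1, -3.7]
grip_width: 0.0161
```

>>> send_rows(
  motion=[
    {"dp": [0, 0, -0.001], "rot": [0, 0, 0], "grip": 0.0},
    {"dp": [0, 0, 0], "rot": [0, 0, 0], "grip": 0.0},
    {"dp": [-0.005, 0.0001, 0], "rot": [0, 0, 0], "grip": 0.0},
    {"dp": [-0.005, 0.0001, 0], "rot": [0, 0, 0], "grip": 0.0},
  ],
)

```text
clock: 10.6
tcp_pos: [0.655, 0.0808, 0.0883]
orientation: [2.244, 2.189, 0.006]
contact_force: [1.2, 0.1, -1.9]
grip_width: 0.0158
```

>>> send_rows(
  motion=[
    {"dp": [-0.007, 0.0002, 0], "rot": [0, 0, 0], "grip": 0.0},
    {"dp": [-0.007, 0.0002, 0], "rot": [0, 0, 0], "grip": 0.0},
    {"dp": [-0.007, 0.0002, 0], "rot": [0, 0, 0], "grip": 0.0},
    {"dp": [-0.007, 0.0002, 0], "rot": [0, 0, 0], "grip": 0.0},
    {"dp": [-0.007, 0.0002, 0], "rot": [0, 0, 0], "grip": 0.0},
    {"dp": [-0.007, 0.0002, 0], "rot": [0, 0, 0], "grip": 0.0},
    {"dp": [-0.007, 0.0002, 0], "rot": [0, 0, 0], "grip": 0.0},
    {"dp": [-0.007, 0.0002, 0], "rot": [0, 0, 0], "grip": 0.0},
    {"dp": [-0.007, 0.0002, 0], "rot": [0, 0, 0], "grip": 0.0},
    {"dp": [-0.007, 0.0002, 0], "rot": [0, 0, 0], "grip": 0.0},
  ],
)

```text
clock: 11.85
tcp_pos: [0.5798, 0.083, 0.0882]
orientation: [2.244, 2.189, 0.006]
contact_force: [0.1, -0.2, -3.0]
grip_width: 0.0161
```

```bash
python3 m.py
python3 - <<'E'
from h import *
f=imaging.grab_frame("wrist");save(f,"w6.png",None,.8)
E
```

```text
[0.57980373 0.08304842 0.08819559] [ 0.008 -0.002 -1.   ] [ 0.025  1.    -0.002]
[0.52002949 0.08490241 0.00799559]
```

View pics/w6.png

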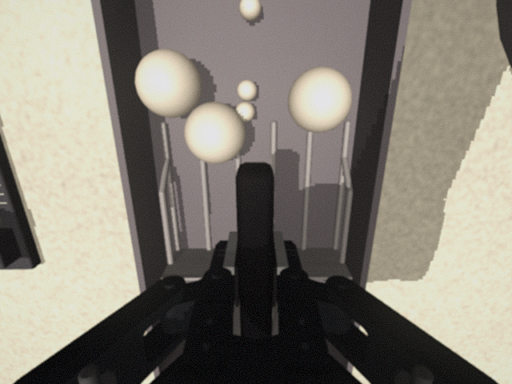

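The front ball is entering a slot and the other two are just meeting the tips. I'll carry on with the sweep.

>>> send_rows(
  motion=[
    {"dp": [-0.006, 0.0002, 0], "rot": [0, 0.003, 0], "grip": 0.0},
    {"dp": [-0.006, 0.0002, 0], "rot": [0, 0, 0], "grip": 0.0},
    {"dp": [-0.006, 0.0002, 0], "rot": [0, 0, 0], "grip": 0.0},
    {"dp": [-0.006, 0.0002, 0], "rot": [0, 0, 0], "grip": 0.0},
    {"dp": [-0.006, 0.0002, 0], "rot": [0, 0, 0], "grip": 0.0},
    {"dp": [-0.006, 0.0002, 0], "rot": [0, 0, 0], "grip": 0.0},
    {"dp": [-0.006, 0.0002, 0], "rot": [0, 0, 0], "grip": 0.0},
    {"dp": [-0.006, 0.0002, 0], "rot": [0, 0, 0], "grip": 0.0},
    {"dp": [-0.006, 0.0002, 0], "rot": [0, 0, 0], "grip": 0.0},
  ],
)

```text
clock: 13.08
tcp_pos: [0.5221, 0.085, 0.0883]
orientation: [2.246, 2.191, 0.003]
contact_force: [0.9, 0.4, -3.8]
grip_width: 0.0164
```

```bash
python3 m.py
python3 - <<'E'
from h import *
f=imaging.grab_frame("wrist");save(f,"w7.png",None,.8)
E
```

```text
[0.52214348 0.08501663 0.08828479] [ 0.004 -0.002 -1.   ] [ 0.025  1.    -0.002]
[0.46209096 0.08689683 0.00808479]
```

View pics/w7.png

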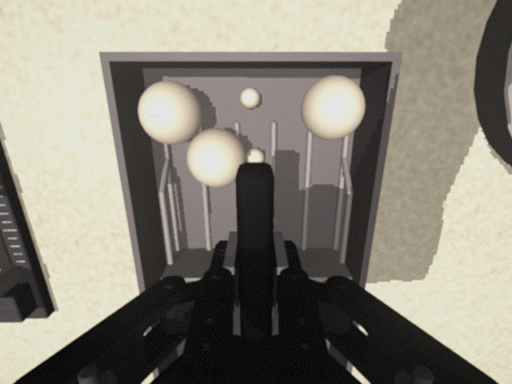

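The balls are riding the slots and nearing the near wall. One last stretch, with force watched.

>>> send_rows(
  motion=[
    {"dp": [-0.006, 0.0001, 0], "rot": [0, 0, 0], "grip": 0.0},
    {"dp": [-0.006, 0.0001, 0], "rot": [0, 0, 0], "grip": 0.0},
    {"dp": [-0.006, 0.0001, 0], "rot": [0, 0, 0], "grip": 0.0},
    {"dp": [-0.005, 0.0001, 0], "rot": [0, 0, 0], "grip": 0.0},
    {"dp": [-0.004, 0, 0], "rot": [0, 0, 0], "grip": 0.0},
  ],
)

```text
clock: 13.8
tcp_pos: [0.4946, 0.0851, 0.0884]
orientation: [2.244, 2.19, 0.005]
contact_force: [1.7, 0.0, -6.3]
grip_width: 0.0161
```

```bash
python3 m.py
cat > bm.py <<'E'
from h import *
import sys
f=imaging.grab_frame("wrist"); im=f["img"]; o=get_obs()
m=(im.min(2)>115)&(im.max(2)-im.min(2)<60)
z=float(sys.argv[1]); n,l,st,c=cv2.connectedComponentsWithStats(cv2.erode(m.astype(np.uint8),np.ones((5,5))))
for i in range(1,n):
    if 20<st[i,4]<9000: print(st[i].tolist(),onz(f,*c[i],z).round(3))
E
python3 bm.py .027
python3 - <<'E'
from h import *
f=imaging.grab_frame("wrist"); g=cv2.cvtColor(f["img"],cv2.COLOR_RGB2GRAY).astype(int)
for c in (300,340): d=np.diff(g[:,c]); i=np.argsort(-abs(d[:180]))[:7]; print(c,[(k,d[k],onz(f,c,k,.005).round(3)[0],onz(f,c,k,.055).round(3)[0]) for k in sorted(i)])
E
```

```text
[0.49463611 0.08513949 0.08841258] [ 0.007 -0.002 -1.   ] [ 0.024  1.    -0.002]
[0.43477511 0.08690655 0.00821258]
[623, 115, 17, 125, 1520] [0.448 0.271 0.027]
[190, 130, 15, 4, 45] [0.418 0.018 0.027]
[210, 130, 48, 5, 196] [0.419 0.039 0.027]
[263, 130, 92, 5, 376] [0.42  0.081 0.027]
[181, 141, 65, 67, 3404] [0.442 0.024 0.027]
[386, 143, 69, 65, 3574] [0.445 0.146 0.027]
[499, 142, 8, 7, 45] [0.43  0.192 0.027]
[271, 145, 20, 29, 235] [0.432 0.064 0.027]
[309, 146, 7, 7, 36] [0.429 0.083 0.027]
[321, 146, 6, 9, 26] [0.43  0.09  0.027]
[331, 147, 7, 4, 22] [0.429 0.095 0.027]
[329, 155, 6, 7, 30] [0.434 0.094 0.027]
[340, 155, 2, 36, 45] [0.444 0.099 0.027]
[292, 156, 5, 32, 56] [0.442 0.073 0.027]
[304, 159, 18, 20, 277] [0.44  0.083 0.027]
[576, 175, 6, 7, 27] [0.449 0.24  0.027]
[237, 196, 57, 65, 2860] [0.476 0.053 0.027]
[384, 199, 2, 28, 29] [0.468 0.126 0.027]
[508, 201, 9, 8, 49] [0.465 0.203 0.027]
[541, 207, 8, 6, 27] [0.469 0.224 0.027]
[517, 216, 5, 9, 31] [0.475 0.209 0.027]
[502, 325, 9, 8, 30] [0.554 0.213 0.027]
[0, 342, 10, 25, 78] [ 0.566 -0.141  0.027]
[442, 4
[... 364 characters left out ...]
, (np.int64(127), np.int64(17), np.float64(0.418), np.float64(0.416)), (np.int64(142), np.int64(18), np.float64(0.427), np.float64(0.423)), (np.int64(143), np.int64(19), np.float64(0.427), np.float64(0.424))]
340 [(np.int64(122), np.int64(-18), np.float64(0.415), np.float64(0.414)), (np.int64(123), np.int64(-53), np.float64(0.416), np.float64(0.415)), (np.int64(124), np.int64(-53), np.float64(0.416), np.float64(0.415)), (np.int64(126), np.int64(26), np.float64(0.418), np.float64(0.416)), (np.int64(137), np.int64(-21), np.float64(0.424), np.float64(0.421)), (np.int64(142), np.int64(20), np.float64(0.427), np.float64(0.424)), (np.int64(152), np.int64(17), np.float64(0.433), np.float64(0.428))]
```

>>> send_rows(
  motion=[
    {"dp": [-0.004, 0, 0], "rot": [0, 0, 0], "grip": 0.0},
    {"dp": [-0.003, 0, 0], "rot": [0, 0, 0], "grip": 0.0},
    {"dp": [-0.002, 0, 0], "rot": [0, 0, 0], "grip": 0.0},
    {"dp": [0, 0, 0], "rot": [0, 0, 0], "grip": 0.0},
  ],
)

```text
clock: 14.45
tcp_pos: [0.485, 0.0851, 0.0883]
orientation: [2.244, 2.19, 0.004]
contact_force: [1.1, 0.1, -6.6]
grip_width: 0.0161
```

```bash
python3 m.py; python3 bm.py .027|awk -F'[][, ]+' '$6>200'
```

```text
[0.48497923 0.08513263 0.08827389] [ 0.006 -0.002 -1.   ] [ 0.024  1.    -0.002]
[0.42506951 0.08689156 0.00807389]
[618, 117, 22, 141, 2172] [0.447 0.272 0.027]
[183, 156, 64, 66, 3211] [0.442 0.024 0.027]
[386, 159, 67, 64, 3363] [0.445 0.146 0.027]
[305, 174, 17, 18, 231] [0.44  0.083 0.027]
[239, 212, 54, 61, 2623] [0.476 0.053 0.027]
```

>>> send_rows(
  motion=[
    {"dp": [0.002, 0, 0.003], "rot": [0, 0.02, 0], "grip": 0.0},
    {"dp": [0.002, 0, 0.003], "rot": [0, 0.02, 0], "grip": 0.0},
    {"dp": [0.002, 0, 0.003], "rot": [0, 0.02, 0], "grip": 0.0},
    {"dp": [0.002, 0, 0.003], "rot": [0, 0.02, 0], "grip": 0.0},
    {"dp": [0.002, 0, 0.003], "rot": [0, 0.02, 0], "grip": 0.0},
    {"dp": [0.002, 0, 0.003], "rot": [0, 0.02, 0], "grip": 0.0},
    {"dp": [0.002, 0, 0.003], "rot": [0, 0.02, 0], "grip": 0.0},
    {"dp": [0.002, 0, 0.003], "rot": [0, 0.02, 0], "grip": 0.0},
    {"dp": [0.001, 0, 0.003], "rot": [0, 0.02, 0], "grip": 0.0},
    {"dp": [0.001, 0, 0.003], "rot": [0, 0.02, 0], "grip": 0.0},
    {"dp": [0, 0, 0], "rot": [0, 0, 0], "grip": 0.0},
    {"dp": [0, 0, 0], "rot": [0, 0, 0], "grip": 0.0},
  ],
)

```text
clock: 16.05
tcp_pos: [0.5039, 0.0854, 0.1198]
orientation: [-2.138, -2.087, 0.228]
contact_force: [-0.5, 1.1, -5.9]
grip_width: 0.016
```

```bash
python3 m.py; python3 bm.py .04|awk -F'[][, ]+' '$6>150'
python3 - <<'E'
from h import *
f=imaging.grab_frame("wrist");save(f,"w8.png",None,.8)
E
```

```text
[0.50390968 0.08537418 0.11982612] [-0.209 -0.002 -0.978] [ 0.023  1.    -0.007]
[0.42636513 0.08702793 0.03962612]
[577, 92, 63, 170, 7085] [0.45  0.288 0.04 ]
[388, 158, 65, 64, 3163] [0.452 0.155 0.04 ]
[184, 160, 60, 64, 2929] [0.45  0.015 0.04 ]
[0, 168, 9, 43, 181] [ 0.444 -0.129  0.04 ]
[246, 275, 46, 50, 1209] [0.523 0.046 0.04 ]
[14, 284, 14, 81, 269] [ 0.54 -0.13  0.04]
[0, 436, 71, 44, 1768] [ 0.641 -0.14   0.04 ]
```

View pics/w8.png

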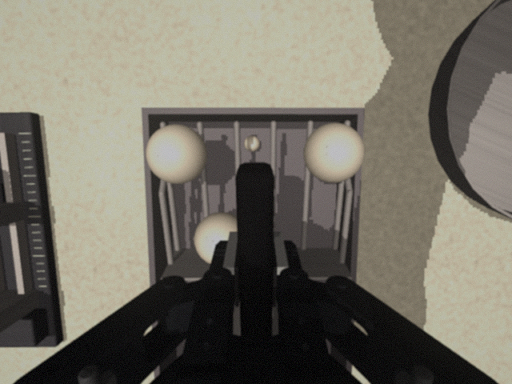

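All three big balls are on the scoop: one at the back at (218,240), and two resting against the rail slopes at (176,154) and (334,154). One small ball shows on the tub floor through the slots. I'll lift slowly, then count the small balls in the tub.

>>> send_rows(
  motion=[
    {"dp": [0, 0, 0.004], "rot": [0, 0, 0], "grip": 0.0},
    {"dp": [0, 0, 0.007], "rot": [0, 0, 0], "grip": 0.0},
    {"dp": [0, 0, 0.01], "rot": [0, 0, 0], "grip": 0.0},
    {"dp": [0, 0, 0.01], "rot": [0, 0, 0], "grip": 0.0},
    {"dp": [0, 0, 0.01], "rot": [0, 0, 0], "grip": 0.0},
    {"dp": [0, 0, 0.01], "rot": [0, 0, 0], "grip": 0.0},
    {"dp": [0, 0, 0.01], "rot": [0, 0, 0], "grip": 0.0},
    {"dp": [0, 0, 0.01], "rot": [0, 0, 0], "grip": 0.0},
    {"dp": [0, 0, 0.007], "rot": [0, 0, 0], "grip": 0.0},
    {"dp": [0, 0, 0.004], "rot": [0, 0, 0], "grip": 0.0},
    {"dp": [0, 0, 0], "rot": [0, 0, 0], "grip": 0.0},
  ],
)

```text
clock: 17.58
tcp_pos: [0.5036, 0.0854, 0.2086]
orientation: [-2.138, -2.087, 0.226]
contact_force: [0.7, -1.3, -6.3]
grip_width: 0.0162
```

```bash
python3 m.py
python3 - <<'E'
from h import *
s=imaging.grab_frame("scene"); w=imaging.grab_frame("wrist")
a=cv2.resize(s["img"][200:420,240:480],(480,440)); b=w["img"][100:400,150:500]; b=cv2.resize(b,(320,274))
c=np.zeros((440,800,3),np.uint8); c[:,:480]=a; c[:274,480:]=b
cv2.imwrite("pics/lift.png",c[:,:,::-1])
E
```

```text
[0.50362813 0.0853688  0.20860355] [-0.207 -0.001 -0.978] [ 0.023  1.    -0.006]
[0.42619287 0.08704349 0.12840355]
```

View pics/lift.png

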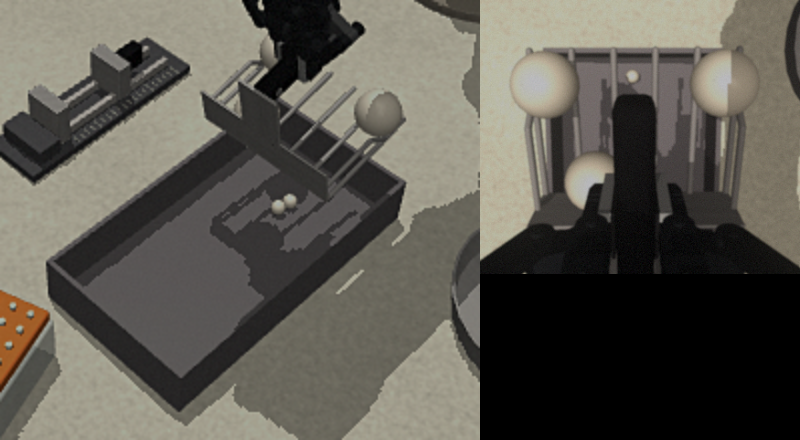

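Both views agree: two small balls are on the tub floor in the scene view and the third shows through the slots, so all 3 stay in the tub. All 3 big ones are on the scoop. Next I'll carry them to the dish.

>>> send_rows(
  motion=[
    {"dp": [0, 0.005, 0], "rot": [0, 0, 0], "grip": 0.0},
    {"dp": [0, 0.01, 0], "rot": [0, 0, 0], "grip": 0.0},
    {"dp": [0.001, 0.015, 0], "rot": [0, 0, 0], "grip": 0.0},
    {"dp": [0.001, 0.02, 0], "rot": [0, 0, 0], "grip": 0.0},
    {"dp": [0.001, 0.02, 0], "rot": [0, 0, 0], "grip": 0.0},
    {"dp": [0.001, 0.02, 0], "rot": [0, 0, 0], "grip": 0.0},
    {"dp": [0.001, 0.02, 0], "rot": [0, 0, 0], "grip": 0.0},
    {"dp": [0.001, 0.02, 0], "rot": [0, 0, 0], "grip": 0.0},
    {"dp": [0.001, 0.02, 0], "rot": [0, 0, 0], "grip": 0.0},
    {"dp": [0.001, 0.02, 0], "rot": [0, 0, 0], "grip": 0.0},
    {"dp": [0.001, 0.02, 0], "rot": [0, 0, 0], "grip": 0.0},
    {"dp": [0.001, 0.02, 0], "rot": [0, 0, 0], "grip": 0.0},
    {"dp": [0, 0.02, 0], "rot": [0, 0, 0], "grip": 0.0},
    {"dp": [0, 0.015, 0], "rot": [0, 0, 0], "grip": 0.0},
    {"dp": [0, 0.01, 0], "rot": [0, 0, 0], "grip": 0.0},
    {"dp": [0, 0.005, 0], "rot": [0, 0, 0], "grip": 0.0},
    {"dp": [0, 0, 0], "rot": [0, 0, 0], "grip": 0.0},
    {"dp": [0, 0, 0], "rot": [0, 0, 0], "grip": 0.0},
  ],
)

```text
clock: 19.98
tcp_pos: [0.5128, 0.3648, 0.2064]
orientation: [-2.136, -2.089, 0.231]
contact_force: [0.3, 1.5, -6.0]
grip_width: 0.0155
```

```bash
python3 m.py
python3 - <<'E'
from h import *
s=imaging.grab_frame("scene"); w=imaging.grab_frame("wrist")
a=cv2.resize(s["img"][180:430,420:640],(440,500)); b=cv2.resize(w["img"],(360,270))
c=np.zeros((500,800,3),np.uint8); c[:,:440]=a; c[:270,440:]=b
cv2.imwrite("pics/dish1.png",c[:,:,::-1])
print(get_obs()["joints"].round(2))
E
```

```text
[0.51281875 0.36478413 0.2063932 ] [-0.211 -0.004 -0.978] [ 0.021  1.    -0.008]
[0.4350985  0.36615746 0.1261932 ]
[-0.77  0.53  0.17  1.56 -0.22  1.24  1.02]
```

View pics/dish1.png

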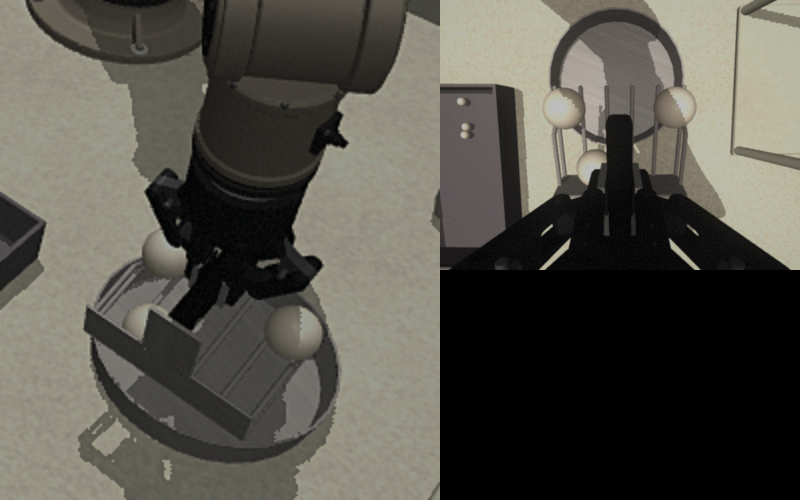

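The wrist view shows the dish rim from column 551 to 683 of the composite, with the balls over it. All three small balls are still visible in the tub.

Run:
```python
from h import *
w=imaging.grab_frame("wrist"); s=imaging.grab_frame("scene")
k=640/360
for u,v in [(551,78),(683,78),(617,8.5),(617,145)]: print(onz(w,(u-440)*k,v*k,.036).round(4))
# scene: rim extreme points in crop (x/2+420,y/2+180)
for u,v in [(92,312),(339,375),(235,462)]: print("s",onz(s,u/2+420,v/2+180,.036).round(4))
t=imaging.grab_frame("top")
for u,v in [(108,281),(200,281),(154,235),(154,326)]: print("t",onz(t,u,v,.036).round(4))
```

```text
[0.4084 0.2537 0.036 ]
[0.4133 0.4707 0.036 ]
[0.304  0.3649 0.036 ]
[0.5226 0.3599 0.036 ]
s [0.4651 0.2614 0.036 ]
s [0.3686 0.4603 0.036 ]
s [0.5138 0.4367 0.036 ]
t [0.4046 0.4637 0.036 ]
t [0.4074 0.2432 0.036 ]
t [0.5172 0.362  0.036 ]
t [0.3008 0.345  0.036 ]
```

>>> send_rows(
  motion=[
    {"dp": [0.001, -0.005, -0.01], "rot": [0, 0, 0], "grip": 0.0},
    {"dp": [0, 0, -0.013], "rot": [0, 0, 0], "grip": 0.0},
    {"dp": [0, 0, -0.013], "rot": [0, 0, 0], "grip": 0.0},
    {"dp": [0, 0, -0.01], "rot": [0, 0, 0], "grip": 0.0},
    {"dp": [0, 0, -0.004], "rot": [0, 0, 0], "grip": 0.0},
    {"dp": [-0.0022, 0, -0.003], "rot": [0, -0.03, 0], "grip": 0.0},
    {"dp": [-0.0022, 0, -0.003], "rot": [0, -0.03, 0], "grip": 0.0},
    {"dp": [-0.0022, 0, -0.003], "rot": [0, -0.03, 0], "grip": 0.0},
    {"dp": [-0.0022, 0, -0.003], "rot": [0, -0.03, 0], "grip": 0.0},
    {"dp": [0, 0, 0], "rot": [0, 0, 0], "grip": 0.0},
  ],
)

```text
clock: 21.52
tcp_pos: [0.504, 0.36, 0.139]
orientation: [-2.201, -2.153, 0.105]
contact_force: [-0.3, -1.1, -6.5]
grip_width: 0.0163
```

```bash
python3 m.py
```

```text
[0.50399477 0.36004594 0.13899933] [-0.091 -0.004 -0.996] [ 0.022  1.    -0.006]
[0.43651391 0.36148877 0.05879933]
```

>>> send_rows(
  motion=[
    {"dp": [-0.0017, 0, 0], "rot": [0, -0.02, 0], "grip": 0.0},
    {"dp": [-0.0017, 0, 0], "rot": [0, -0.02, 0], "grip": 0.0},
    {"dp": [-0.0017, 0, 0], "rot": [0, -0.02, 0], "grip": 0.0},
    {"dp": [-0.0017, 0, -0.001], "rot": [0, -0.015, 0], "grip": 0.0},
    {"dp": [-0.0017, 0, -0.001], "rot": [0, -0.015, 0], "grip": 0.0},
    {"dp": [-0.0012, 0, 0], "rot": [0, -0.015, 0], "grip": 0.0},
    {"dp": [-0.0012, 0, 0], "rot": [0, -0.015, 0], "grip": 0.0},
    {"dp": [-0.0012, 0, 0], "rot": [0, -0.015, 0], "grip": 0.0},
    {"dp": [-0.0012, 0, 0], "rot": [0, -0.015, 0], "grip": 0.0},
    {"dp": [0, 0, 0], "rot": [0, 0, 0], "grip": 0.0},
    {"dp": [0, 0, 0], "rot": [0, 0, 0], "grip": 0.0},
    {"dp": [0, 0, 0], "rot": [0, 0, 0], "grip": 0.0},
  ],
)

```text
clock: 23.08
tcp_pos: [0.4907, 0.36, 0.1375]
orientation: [2.211, 2.159, 0.072]
contact_force: [-0.8, -0.4, -6.9]
grip_width: 0.0158
```

```bash
python3 m.py;  python3 bm.py .03|awk -F'[][, ]+' '$6>200'
```

```text
[0.49069415 0.35995041 0.13750706] [ 0.068 -0.003 -0.998] [ 0.024  1.    -0.001]
[0.43536574 0.36166302 0.05730706]
[572, 22, 68, 245, 8157] [0.464 0.576 0.03 ]
[182, 140, 61, 66, 3099] [0.451 0.285 0.03 ]
[259, 191, 22, 41, 699] [0.481 0.324 0.03 ]
[209, 232, 11, 78, 233] [0.53  0.275 0.03 ]
[219, 234, 62, 81, 2505] [0.54  0.299 0.03 ]
[385, 286, 30, 22, 561] [0.559 0.426 0.03 ]
```

>>> send_rows(
  motion=[
    {"dp": [-0.0015, 0, 0], "rot": [0, -0.015, 0], "grip": 0.0},
    {"dp": [-0.0015, 0, 0], "rot": [0, -0.015, 0], "grip": 0.0},
    {"dp": [-0.0015, 0, 0], "rot": [0, -0.015, 0], "grip": 0.0},
    {"dp": [-0.0015, 0, 0], "rot": [0, -0.015, 0], "grip": 0.0},
    {"dp": [0, 0, 0], "rot": [0, 0, 0], "grip": 0.0},
    {"dp": [0, 0, 0], "rot": [0, 0, 0], "grip": 0.0},
    {"dp": [0, 0, 0], "rot": [0, 0, 0], "grip": 0.0},
    {"dp": [0, 0, 0], "rot": [0, 0, 0], "grip": 0.0},
  ],
)

```text
clock: 24.18
tcp_pos: [0.4851, 0.3607, 0.1387]
orientation: [2.178, 2.126, 0.146]
contact_force: [-0.5, 0.9, -2.9]
grip_width: 0.0162
```

```bash
python3 m.py;  python3 bm.py .03|awk -F'[][, ]+' '$6>200'
```

```text
[0.48512152 0.36070145 0.13874147] [ 0.134 -0.001 -0.991] [0.024 1.    0.002]
[0.43438138 0.36265814 0.05854147]
[197, 0, 55, 23, 870] [0.355 0.31  0.03 ]
[568, 41, 72, 220, 7766] [0.468 0.576 0.03 ]
[219, 232, 41, 77, 2075] [0.539 0.294 0.03 ]
[209, 234, 11, 75, 252] [0.534 0.274 0.03 ]
[265, 258, 29, 47, 849] [0.544 0.326 0.03 ]
[384, 259, 32, 49, 1249] [0.552 0.428 0.03 ]
[346, 277, 29, 30, 533] [0.553 0.396 0.03 ]
```

The wrist force has dropped to the scoop's own weight, so the balls are off. I'll lift and check the dish.

>>> send_rows(
  motion=[
    {"dp": [0, 0, 0.02], "rot": [0, 0, 0], "grip": 0.0},
    {"dp": [0, 0, 0.02], "rot": [0, 0.03, 0], "grip": 0.0},
    {"dp": [0.02, 0, 0.02], "rot": [0, 0.03, 0], "grip": 0.0},
    {"dp": [0.03, -0.01, 0.02], "rot": [0, 0.03, 0], "grip": 0.0},
    {"dp": [0.03, -0.03, 0.01], "rot": [0, 0.03, 0], "grip": 0.0},
    {"dp": [0.03, -0.04, 0], "rot": [0, 0.01, 0], "grip": 0.0},
    {"dp": [0.02, -0.05, 0], "rot": [0, 0, 0], "grip": 0.0},
    {"dp": [0, -0.05, 0], "rot": [0, 0, 0], "grip": 0.0},
    {"dp": [0, -0.05, 0], "rot": [0, 0, 0], "grip": 0.0},
    {"dp": [0, -0.05, 0], "rot": [0, 0, 0], "grip": 0.0},
    {"dp": [0, -0.04, 0], "rot": [0, 0, 0], "grip": 0.0},
    {"dp": [0, 0, 0], "rot": [0, 0, 0], "grip": 0.0},
  ],
)

```text
clock: 25.78
tcp_pos: [0.6177, 0.0291, 0.232]
orientation: [2.242, 2.195, 0.002]
contact_force: [-0.4, 0.6, -3.1]
grip_width: 0.0161
```

```bash
python3 m.py
python3 - <<'E'
from h import *
s=imaging.grab_frame("scene"); t=imaging.grab_frame("top")
a=cv2.resize(s["img"][230:430,250:620],(800,432)); b=cv2.resize(t["img"][140:340,100:320],(440,400))
cv2.imwrite("pics/q_scene.png",a[:,:,::-1]); 
from bench import imaging
g=t["img"].min(2)
for n,f,box,th in [("top",t,(105,225,205,335),140),("top",t,(235,190,305,285),140),("scene",s,(465,300,590,410),150),("scene",s,(340,255,435,340),130)]:
    m=np.zeros(g.shape,bool); x0,y0,x1,y1=box; m[y0:y1,x0:x1]=f["img"][y0:y1,x0:x1].min(2)>th
    print(n,blobs(f,m,.026,4))
E
```

```text
[0.61770231 0.02909368 0.23202471] [ 0.003 -0.002 -1.   ] [ 0.022  1.    -0.002]
[0.55757728 0.03072825 0.15182471]
top [(np.int32(455), array([114.2, 238.8]), array([0.5085, 0.4632, 0.026 ])), (np.int32(4), array([132.5, 225. ]), array([0.5433, 0.421 , 0.026 ])), (np.int32(70), array([136.7, 230.7]), array([0.5293, 0.4094, 0.026 ])), (np.int32(41), array([154. , 227.8]), array([0.5369, 0.3675, 0.026 ])), (np.int32(35), array([166.2, 228.9]), array([0.5345, 0.337 , 0.026 ])), (np.int32(14), array([183.1, 227.6]), array([0.5381, 0.2955, 0.026 ])), (np.int32(33), array([175.6, 231.7]), array([0.5279, 0.3134, 0.026 ])), (np.int32(4), array([145. , 228.8]), array([0.5343, 0.3893, 0.026 ])), (np.int32(5), array([127.8, 231.4]), array([0.5272, 0.4312, 0.026 ])), (np.int32(4), array([158.5, 232.2]), array([0.5259, 0.3554, 0.026 ])), (np.int32(5), array([169. , 233.4]), array([0.5234, 0.3293, 0.026 ])), (np.int32(4), array([105. , 292.5]), array([0.3777, 0.4732, 0.026 ])), (np.int32(93), array([152.8, 296.5]), array([0.3699, 0.3572, 0.026 ])), (np.int32(518), array([114.4, 322. ]), array([0.
[... 422 characters left out ...]
5.5, 366.5]), array([0.5164, 0.2965, 0.026 ])), (np.int32(4), array([487. , 398.5]), array([0.5462, 0.3604, 0.026 ])), (np.int32(6), array([495. , 405.3]), array([0.5481, 0.3776, 0.026 ]))]
scene [(np.int32(177), array([348.4, 259.3]), array([ 0.4613, -0.0363,  0.026 ])), (np.int32(701), array([419.2, 264.7]), array([0.3676, 0.0817, 0.026 ])), (np.int32(4), array([353.5, 275.5]), array([0.4892, 0.0025, 0.026 ])), (np.int32(7), array([347. , 280.6]), array([0.5095, 0.0024, 0.026 ])), (np.int32(19), array([397.6, 286.4]), array([0.4488, 0.0871, 0.026 ])), (np.int32(20), array([384.5, 299. ]), array([0.4941, 0.0894, 0.026 ])), (np.int32(19), array([378.8, 301.9]), array([0.508, 0.086, 0.026]))]
```

Three balls show in the dish in the scene view, and the three small ones are in the tub. I'll return the scoop to the bench between the caliper and the vial.

>>> send_rows(
  motion=[
    {"dp": [-0.005, -0.02, 0], "rot": [0, 0, 0], "grip": 0.0},
    {"dp": [-0.01, -0.04, 0], "rot": [0, 0, 0], "grip": 0.0},
    {"dp": [-0.01, -0.04, 0], "rot": [0, 0, 0], "grip": 0.0},
    {"dp": [-0.01, -0.04, 0], "rot": [0, 0, 0], "grip": 0.0},
    {"dp": [-0.01, -0.04, 0], "rot": [0, 0, 0], "grip": 0.0},
    {"dp": [-0.01, -0.04, 0], "rot": [0, 0, 0], "grip": 0.0},
    {"dp": [-0.01, -0.04, 0], "rot": [0, 0, 0], "grip": 0.0},
    {"dp": [-0.01, -0.04, 0], "rot": [0, 0, 0], "grip": 0.0},
    {"dp": [-0.005, -0.03, 0], "rot": [0, 0, 0], "grip": 0.0},
    {"dp": [0, -0.02, 0], "rot": [0, 0, 0], "grip": 0.0},
    {"dp": [0, 0, 0], "rot": [0, 0, 0], "grip": 0.0},
    {"dp": [0, 0, 0], "rot": [0, 0, 0], "grip": 0.0},
  ],
)

```text
clock: 27.42
tcp_pos: [0.531, -0.3209, 0.2313]
orientation: [2.217, 2.225, 0.002]
contact_force: [1.0, 0.4, -2.2]
grip_width: 0.0162
```

```bash
python3 m.py
python3 - <<'E'
from h import *
f=imaging.grab_frame("wrist"); im=f["img"].astype(int)
b=(im[:,:,2]>im[:,:,0]+40); o=(im[:,:,0]>im[:,:,2]+60)
print(blobs(f,b,.055,40)); print(blobs(f,o,.06,60))
t=imaging.grab_frame("top"); im=t["img"].astype(int)
print([x for x in blobs(t,(im[:,:,2]>im[:,:,0]+40),.055,6) if x[2][1]<-.3 and x[2][0]<.7],[x for x in blobs(t,(im[:,:,0]>im[:,:,2]+60),.06,20)])
E
```

```text
[ 0.53101335 -0.32087465  0.23128323] [ 0.001  0.    -1.   ] [-0.004  1.     0.   ]
[ 0.47073638 -0.32053758  0.15108323]
[(np.int32(239), array([146.4, 168.7]), array([ 0.4942, -0.4783,  0.055 ]))]
[(np.int32(4143), array([ 86.8, 390.8]), array([ 0.744 , -0.5833,  0.06  ])), (np.int32(508), array([150.3, 372. ]), array([ 0.7176, -0.5072,  0.06  ])), (np.int32(102), array([191.7, 406.5]), array([ 0.7664, -0.4669,  0.06  ])), (np.int32(2653), array([606.7, 441.7]), array([0.82  , 0.0297, 0.06  ]))]
[(np.int32(20), array([633.5, 463.7]), array([ 0.0242, -0.727 ,  0.055 ]))] [(np.int32(1265), array([297.5, 106.9]), array([0.8393, 0.02  , 0.06  ])), (np.int32(84), array([496.5, 123.1]), array([ 0.8   , -0.4681,  0.06  ])), (np.int32(88), array([537.6, 123.2]), array([ 0.8005, -0.5678,  0.06  ])), (np.int32(91), array([551. , 123.2]), array([ 0.8009, -0.6002,  0.06  ])), (np.int32(73), array([552.4, 135.2]), array([ 0.77  , -0.6015,  0.06  ])), (np.int32(122), array([406. , 177.1]), array([ 0.661 , -0.2454,  0.06  ]))]
```

>>> send_rows(
  motion=[
    {"dp": [0, -0.014, -0.01], "rot": [0, 0, 0], "grip": 0.0},
    {"dp": [0, 0, -0.03], "rot": [0, 0, 0], "grip": 0.0},
    {"dp": [0, 0, -0.03], "rot": [0, 0, 0], "grip": 0.0},
    {"dp": [0, 0, -0.03], "rot": [0, 0, 0], "grip": 0.0},
    {"dp": [0, 0, -0.02], "rot": [0, 0, 0], "grip": 0.0},
    {"dp": [0, 0, -0.01], "rot": [0, 0, 0], "grip": 0.0},
    {"dp": [0, 0, 0], "rot": [0, 0, 0], "grip": 0.0},
  ],
)

```text
clock: 28.45
tcp_pos: [0.5314, -0.3371, 0.0949]
orientation: [2.211, 2.228, 0.0]
contact_force: [-0.3, -0.2, -2.2]
grip_width: 0.0164
```

>>> send_rows(
  motion=[
    {"dp": [0, 0, -0.006], "rot": [0, 0, 0], "grip": 0.0},
    {"dp": [0, 0, -0.003], "rot": [0, 0, 0], "grip": 0.0},
    {"dp": [0, 0, -0.001], "rot": [0, 0, 0], "grip": 0.0},
    {"dp": [0, 0, -0.001], "rot": [0, 0, 0], "grip": 0.0},
    {"dp": [0, 0, 0], "rot": [0, 0, 0], "grip": 0.0},
  ],
)

```text
clock: 29.08
tcp_pos: [0.5331, -0.3382, 0.0857]
orientation: [2.208, 2.226, 0.003]
contact_force: [-0.3, -0.1, -2.7]
grip_width: 0.0162
```

>>> send_rows(
  motion=[
    {"dp": [0, 0, -0.001], "rot": [0, 0, 0], "grip": 0.0},
    {"dp": [0, 0, -0.001], "rot": [0, 0, 0], "grip": 0.0},
    {"dp": [0, 0, -0.001], "rot": [0, 0, 0], "grip": 0.0},
    {"dp": [0, 0, -0.001], "rot": [0, 0, 0], "grip": 0.0},
  ],
)

```text
clock: 29.58
tcp_pos: [0.5332, -0.3386, 0.0831]
orientation: [2.208, 2.225, 0.004]
contact_force: [-4.4, 3.6, 12.4]
grip_width: 0.0162
```

>>> send_rows(
  motion=[
    {"dp": [0, 0, 0.0005], "rot": [0, 0, 0], "grip": 0.0},
    {"dp": [0, 0, 0], "rot": [0, 0, 0], "grip": 0.03},
    {"dp": [0, 0, 0], "rot": [0, 0, 0], "grip": 0.06},
    {"dp": [0, 0, 0], "rot": [0, 0, 0], "grip": 0.085},
    {"dp": [0, 0, 0], "rot": [0, 0, 0], "grip": 0.085},
    {"dp": [0, 0, 0.02], "rot": [0, 0, 0], "grip": 0.085},
    {"dp": [0, 0, 0.04], "rot": [0, 0, 0], "grip": 0.085},
    {"dp": [0, 0, 0.04], "rot": [0, 0, 0], "grip": 0.085},
    {"dp": [0, 0, 0.04], "rot": [0, 0, 0], "grip": 0.085},
    {"dp": [0, 0, 0], "rot": [0, 0, 0], "grip": 0.085},
  ],
)

```text
clock: 30.82
tcp_pos: [0.5342, -0.3401, 0.2345]
orientation: [2.204, 2.219, 0.007]
contact_force: [-0.3, -0.2, -0.8]
grip_width: 0.0851
```

Run:
```python
from h import *
s=imaging.grab_frame("scene"); t=imaging.grab_frame("top"); w=imaging.grab_frame("wrist")
c=np.zeros((600,800,3),np.uint8)
c[:300,:400]=cv2.resize(t["img"][140:335,100:360],(400,300)); c[:300,400:]=cv2.resize(w["img"],(400,300))
c[300:]=cv2.resize(s["img"][180:420,190:610],(800,300)) if 0 else cv2.resize(s["img"][260:418,190:610],(800,300))
cv2.imwrite("pics/a15.png",c[:,:,::-1])
```

```text
(no output)
```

View pics/a15.png

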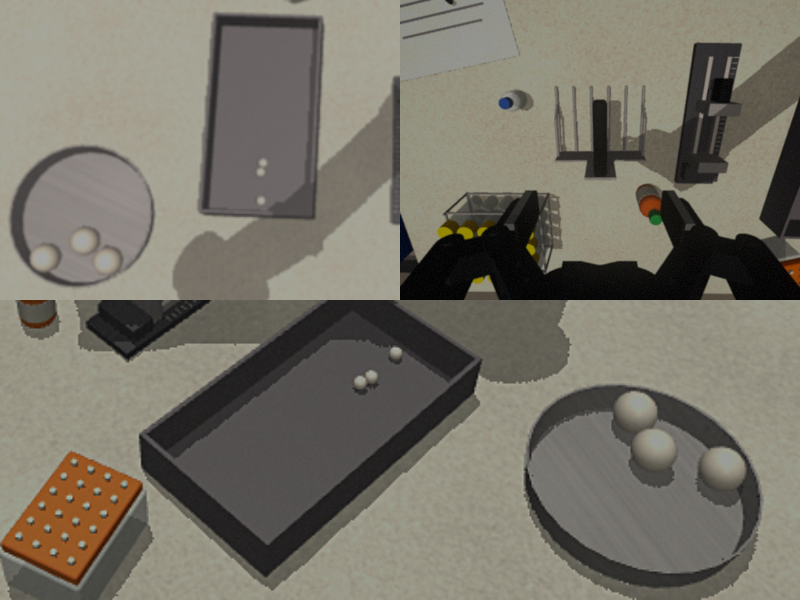

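The composite shows the scoop standing on the bench. The three big balls are in the dish at top crop (84,240), (45,258) and (108,262). The three small ones are in the tub, and the bottle and vial are upright. I'll go for the middle ball with the fingers roughly along x.

>>> send_rows(
  motion=[
    {"dp": [0, 0.03, 0], "rot": [0, 0, 0.08], "grip": 0.085},
    {"dp": [0, 0.04, 0], "rot": [0, 0, 0.08], "grip": 0.085},
    {"dp": [0, 0.04, 0], "rot": [0, 0, 0.08], "grip": 0.085},
    {"dp": [0, 0.04, 0], "rot": [0, 0, 0.08], "grip": 0.085},
    {"dp": [0, 0.04, 0], "rot": [0, 0, 0.08], "grip": 0.085},
    {"dp": [0, 0.04, 0], "rot": [0, 0, 0.08], "grip": 0.085},
    {"dp": [0, 0.04, 0], "rot": [0, 0, 0.08], "grip": 0.085},
    {"dp": [0, 0.04, 0], "rot": [0, 0, 0.08], "grip": 0.085},
    {"dp": [0, 0.04, 0], "rot": [0, 0, 0.08], "grip": 0.085},
    {"dp": [-0.01, 0.04, 0], "rot": [0, 0, 0.08], "grip": 0.085},
    {"dp": [-0.02, 0.04, 0], "rot": [0, 0, 0.08], "grip": 0.085},
    {"dp": [-0.02, 0.04, 0], "rot": [0, 0, 0.08], "grip": 0.085},
    {"dp": [-0.02, 0.04, 0], "rot": [0, 0, 0.08], "grip": 0.085},
    {"dp": [-0.02, 0.04, 0], "rot": [0, 0, 0.08], "grip": 0.07},
    {"dp": [-0.02, 0.04, 0], "rot": [0, 0, 0.08], "grip": 0.066},
    {"dp": [-0.02, 0.04, 0], "rot": [0, 0, 0.08], "grip": 0.066},
    {"dp": [-0.02, 0.03, 0], "rot": [0, 0, 0.06], "grip": 0.066},
    {"dp": [0, 0, 0], "rot": [0, 0, 0], "grip": 0.066},
    {"dp": [0, 0, 0], "rot": [0, 0, 0], "grip": 0.066},
  ],
)

```text
clock: 33.35
tcp_pos: [0.3581, 0.3385, 0.2068]
orientation: [-0.279, -3.106, 0.052]
contact_force: [0.8, 0.7, -0.4]
grip_width: 0.0657
```

```bash
cat > circ.py <<'E'
from h import *
import sys
def circ(n,rr,z=.026,box=None):
    f=imaging.grab_frame(n); g=cv2.GaussianBlur(cv2.cvtColor(f["img"],cv2.COLOR_RGB2GRAY),(3,3),0)
    c=cv2.HoughCircles(g,cv2.HOUGH_GRADIENT,1,rr[0]*1.5,param1=90,param2=13,minRadius=rr[0],maxRadius=rr[1])
    for u,v,r in ([] if c is None else c[0]):
        p=onz(f,u,v,z)
        if box is None or (box[0]<p[0]<box[1] and box[2]<p[1]<box[3]): print(n,u,v,r,p.round(4), int(g[int(v),int(u)]))
if __name__=="__main__":
    o=get_obs(); M=Ro.from_rotvec(o["orientation"]).as_matrix(); print(o["tcp_pos"],M[:,0].round(3),M[:,2].round(3),o["joints"].round(2),o["grip_width"])
    b=(.29,.52,.24,.48); circ("top",(7,12),.026,b); circ("scene",(10,18),.026,b); circ("wrist",(25,60),.026,b)
E
python3 circ.py
```

```text
[0.35812585 0.33847228 0.20677395] [-0.984  0.178  0.019] [-0.025 -0.031 -0.999] [-0.75  0.23 -0.16  1.97  0.04  0.98  2.04] 0.06565319345985567
top 168.5 309.5 7.4 [0.3396 0.3172 0.026 ] 116
top 155.5 296.5 9.1 [0.3698 0.3506 0.026 ] 108
scene 522.5 320.5 11.6 [0.3482 0.3163 0.026 ] 135
scene 534.5 333.5 11.6 [0.3603 0.349  0.026 ] 110
scene 570.5 348.5 11.8 [0.3446 0.4149 0.026 ] 114
wrist 251.5 352.5 58.3 [0.4573 0.4789 0.026 ] 86
wrist 299.5 280.5 58.3 [0.3887 0.4043 0.026 ] 71
wrist 278.5 175.5 42.7 [0.387  0.2954 0.026 ] 122
wrist 317.5 234.5 59.4 [0.3615 0.359  0.026 ] 89
wrist 209.5 260.5 52.7 [0.4731 0.3658 0.026 ] 108
wrist 332.5 193.5 29.9 [0.34   0.3215 0.026 ] 105
wrist 381.5 168.5 37.7 [0.2909 0.3066 0.026 ] 88
```

```bash
python3 - <<'E'
from h import *
for n,th,A in [("wrist",125,400),("scene",125,60),("top",110,30)]:
    f=imaging.grab_frame(n); im=f["img"]
    m=((im.min(2)>th)&(im.max(2)-im.min(2)<70)).astype(np.uint8)
    cs,_=cv2.findContours(m,cv2.RETR_EXTERNAL,cv2.CHAIN_APPROX_NONE)
    for c in cs:
        a=cv2.contourArea(c); (u,v),r=cv2.minEnclosingCircle(c); p=onz(f,u,v,.026)
        if a>A and a>.5*3.14*r*r and .28<p[0]<.54 and .24<p[1]<.48: print(n,a,(round(u),round(v)),round(r),p.round(3), "exp r",round(.022*f["fx"]/(f["R"]@p+f["t"])[2],1))
f=imaging.grab_frame("wrist"); save(f,"w9.png")
E
cat > hb.py <<'E'
from h import *
def hb(n,z,box,p2=12):
    f=imaging.grab_frame(n); hs=cv2.cvtColor(f["img"],cv2.COLOR_RGB2HSV); g=cv2.GaussianBlur(hs[:,:,2],(3,3),0)
    X=np.array([(box[0]+box[1])/2,(box[2]+box[3])/2,z]); er=.022*f["fx"]/(f["R"]@X+f["t"])[2]
    c=cv2.HoughCircles(g,cv2.HOUGH_GRADIENT,1,er*1.2,param1=60,param2=p2,minRadius=int(er*.8),maxRadius=int(er*1.25)+1)
    for u,v,r in ([] if c is None else c[0]):
        p=onz(f,u,v,z)
        if box[0]<p[0]<box[1] and box[2]<p[1]<box[3]:
            k=np.zeros(g.shape,np.uint8); cv2.circle(k,(int(u),int(v)),int(r*.8),1,-1)
            q=f["img"][k>0]; print(n,u,v,r,"exp",round(er,1),p.round(4),"mean",q.mean(0).round(),"std",q.mean(1).std().round(1))
if __name__=="__main__":
    for n in ("wrist","scene","top"): hb(n,.026,(.30,.52,.25,.47))
    f=imaging.grab_frame("wrist"); print("tcp pix",proj(f,get_obs()["tcp_pos"]), "ball pred",proj(f,[.366,.352,.026]))
E
python3 hb.py
```

```text
wrist 340.5 280.5 21.6 exp 22.1 [0.3475 0.4134 0.026 ] mean [98. 90. 77.] std 11.7
wrist 302.5 230.5 21.2 exp 22.1 [0.3757 0.3533 0.026 ] mean [117. 109.  95.] std 17.6
wrist 327.5 184.5 21.8 exp 22.1 [0.3437 0.3131 0.026 ] mean [111. 103.  89.] std 16.2
wrist 227.5 332.5 27.4 exp 22.1 [0.4774 0.4509 0.026 ] mean [27. 26. 24.] std 17.7
wrist 301.5 165.5 20.5 exp 22.1 [0.3645 0.2912 0.026 ] mean [126. 119. 113.] std 7.9
scene 523.5 319.5 11.0 exp 11.8 [0.3446 0.3165 0.026 ] mean [119. 115. 103.] std 18.4
scene 533.5 338.5 10.6 exp 11.8 [0.3724 0.3535 0.026 ] mean [120. 116. 104.] std 16.1
scene 569.5 348.5 11.8 exp 11.8 [0.3459 0.4135 0.026 ] mean [105. 101.  90.] std 9.6
top 156.5 295.5 9.6 exp 9.1 [0.3722 0.3484 0.026 ] mean [119. 112. 102.] std 14.7
top 129.5 307.5 9.1 exp 9.1 [0.343  0.4109 0.026 ] mean [106.  98.  89.] std 9.8
top 168.5 309.5 8.0 exp 9.1 [0.3396 0.3172 0.026 ] mean [116. 109.  99.] std 9.9
tcp pix [322.1012023 304.131855 ] ball pred [311.58577606 227.15232506]
```

All three cameras agree on the middle ball at about (0.374, 0.352), with neighbours at (0.346,0.413) and (0.344,0.316).

>>> send_rows(
  motion=[
    {"dp": [0.016, 0.0135, -0.01], "rot": [0.031, -0.025, 0], "grip": 0.066},
    {"dp": [0, 0, -0.03], "rot": [0, 0, 0], "grip": 0.066},
    {"dp": [0, 0, -0.03], "rot": [0, 0, 0], "grip": 0.066},
    {"dp": [0, 0, -0.03], "rot": [0, 0, 0], "grip": 0.066},
    {"dp": [0, 0, -0.015], "rot": [0, 0, 0], "grip": 0.066},
    {"dp": [0, 0, 0], "rot": [0, 0, 0], "grip": 0.066},
    {"dp": [0, 0, 0], "rot": [0, 0, 0], "grip": 0.066},
  ],
)

```text
clock: 34.78
tcp_pos: [0.3764, 0.3549, 0.092]
orientation: [0.28, 3.124, 0.012]
contact_force: [-0.6, 0.3, 0.2]
grip_width: 0.0659
```

```bash
python3 circ.py | head -1; python3 hb.py
```

```text
[0.37640389 0.35492082 0.09204287] [-0.984  0.178 -0.004] [ 0.006  0.007 -1.   ] [-0.76  0.41 -0.14  2.05  0.09  0.68  2.  ] 0.06588653329458759
wrist 324.5 248.5 34.0 exp 33.3 [0.3743 0.3535 0.026 ] mean [125. 115. 100.] std 11.7
wrist 362.5 180.5 35.8 exp 33.3 [0.344  0.3139 0.026 ] mean [131. 120. 105.] std 9.7
wrist 380.5 319.5 34.4 exp 33.3 [0.345  0.4131 0.026 ] mean [96. 89. 77.] std 38.2
wrist 229.5 331.5 28.6 exp 33.3 [0.4518 0.4041 0.026 ] mean [35. 34. 32.] std 22.7
wrist 197.5 301.5 39.2 exp 33.3 [0.4671 0.3767 0.026 ] mean [119. 113. 107.] std 34.5
wrist 164.5 324.5 37.9 exp 33.3 [0.4955 0.3903 0.026 ] mean [98. 93. 88.] std 34.4
wrist 385.5 89.5 40.3 exp 33.3 [0.3244 0.2658 0.026 ] mean [177. 173. 152.] std 11.4
wrist 427.5 129.5 33.2 exp 33.3 [0.303  0.2913 0.026 ] mean [120. 113.  97.] std 4.0
scene 570.5 347.5 11.8 exp 11.8 [0.3425 0.4138 0.026 ] mean [109. 104.  94.] std 12.5
scene 535.5 338.5 9.6 exp 11.8 [0.3697 0.3563 0.026 ] mean [112. 108.  96.] std 5.4
scene 524.5 317.5 11.0 exp 11.8 [0.3387 0.3153 0.026 ] mean [68. 66. 59.] std 45.9
top 167.5 309.5 7.8 exp 9.1 [0.3396 0.3196 0.026 ] mean [114. 106.  97.] std 4.9
top 152.5 295.5 7.4 exp 9.1 [0.3721 0.358  0.026 ] mean [116. 108.  98.] std 4.7
tcp pix [322.1426215  303.61713097] ball pred [336.453317   244.97870668]
```

>>> send_rows(
  motion=[
    {"dp": [-0.002, -0.0015, -0.02], "rot": [0.007, 0.005, 0], "grip": 0.066},
    {"dp": [0, 0, -0.02], "rot": [0, 0, 0], "grip": 0.066},
    {"dp": [0, 0, -0.02], "rot": [0, 0, 0], "grip": 0.066},
    {"dp": [0, 0, -0.01], "rot": [0, 0, 0], "grip": 0.066},
    {"dp": [0, 0, -0.003], "rot": [0, 0, 0], "grip": 0.066},
    {"dp": [0, 0, 0], "rot": [0, 0, 0], "grip": 0.066},
  ],
)

```text
clock: 35.88
tcp_pos: [0.3754, 0.3545, 0.0187]
orientation: [0.281, 3.127, 0.027]
contact_force: [-0.0, -0.5, 0.5]
grip_width: 0.0659
```

>>> send_rows(
  motion=[
    {"dp": [-0.001, -0.001, -0.005], "rot": [0, -0.012, 0], "grip": 0.066},
    {"dp": [0, 0, 0], "rot": [0, 0, 0], "grip": 0.066},
    {"dp": [0, 0, 0], "rot": [0, 0, 0], "grip": 0.04},
    {"dp": [0, 0, 0], "rot": [0, 0, 0], "grip": 0.035},
    {"dp": [0, 0, 0], "rot": [0, 0, 0], "grip": 0.035},
    {"dp": [0, 0, 0], "rot": [0, 0, 0], "grip": 0.035},
  ],
  grip_force=35,
)

```text
clock: 36.62
tcp_pos: [0.3749, 0.3542, 0.0149]
orientation: [0.279, 3.113, 0.032]
contact_force: [-0.8, -0.0, 1.0]
grip_width: 0.0417
```

```bash
python3 circ.py | head -1
```

```text
[0.37485046 0.35416561 0.01494953] [-0.984  0.178 -0.014] [ 0.018  0.019 -1.   ] [-0.78  0.53 -0.12  2.1   0.13  0.49  1.97] 0.04166410291050158
```

>>> send_rows(
  motion=[
    {"dp": [0, 0, 0.02], "rot": [-0.019, 0.018, 0], "grip": 0.035},
    {"dp": [0, 0, 0.04], "rot": [0, 0, 0], "grip": 0.035},
    {"dp": [0, 0, 0.04], "rot": [0, 0, 0], "grip": 0.035},
    {"dp": [0.01, 0, 0.04], "rot": [0, 0, 0], "grip": 0.035},
    {"dp": [0.03, -0.02, 0.03], "rot": [0, 0, -0.08], "grip": 0.035},
    {"dp": [0.03, -0.04, 0], "rot": [0, 0, -0.1], "grip": 0.035},
    {"dp": [0.03, -0.04, 0], "rot": [0, 0, -0.1], "grip": 0.035},
    {"dp": [0.03, -0.04, 0], "rot": [0, 0, -0.1], "grip": 0.035},
    {"dp": [0.02, -0.04, 0], "rot": [0, 0, -0.1], "grip": 0.035},
    {"dp": [0, -0.04, 0], "rot": [0, 0, -0.1], "grip": 0.035},
    {"dp": [0, -0.04, 0], "rot": [0, 0, -0.1], "grip": 0.035},
    {"dp": [0, -0.04, 0], "rot": [0, 0, -0.1], "grip": 0.035},
    {"dp": [0, -0.04, 0], "rot": [0, 0, -0.1], "grip": 0.035},
    {"dp": [0, -0.04, 0], "rot": [0, 0, -0.1], "grip": 0.035},
    {"dp": [0, -0.04, 0], "rot": [0, 0, -0.1], "grip": 0.035},
    {"dp": [0, -0.03, 0], "rot": [0, 0, -0.1], "grip": 0.035},
    {"dp": [0, 0, 0], "rot": [0, 0, 0], "grip": 0.035},
    {"dp": [0, 0, 0], "rot": [0, 0, 0], "grip": 0.035},
  ],
)

```text
clock: 39.02
tcp_pos: [0.525, -0.112, 0.1879]
orientation: [-2.02, -2.404, 0.0]
contact_force: [-0.2, 0.5, -1.5]
grip_width: 0.0421
```

```bash
python3 circ.py | head -1
python3 - <<'E'
from h import *
f=imaging.grab_frame("wrist"); im=f["img"]; hs=cv2.cvtColor(im,cv2.COLOR_RGB2HSV)
m=((hs[:,:,2]<75)).astype(np.uint8)
cs,_=cv2.findContours(m,cv2.RETR_EXTERNAL,cv2.CHAIN_APPROX_NONE)
for c in cs:
    if cv2.contourArea(c)>1500: r=cv2.minAreaRect(c); print(r,onz(f,*r[0],.012).round(3))
for c in [(.522,-.161,.012),(.402,-.126,.012),(.642,-.196,.012)]: print(proj(f,c))
save(f,"w10.png")
E
```

```text
[ 0.52502872 -0.11197645  0.1879443 ] [-0.172  0.985  0.001] [-0.001  0.001 -1.   ] [-0.15  0.31  0.3   1.95 -0.11  0.91  1.95] 0.042125772867568925
((325.0, 292.9999694824219), (371.99993896484375, 627.9998779296875), 90.0) [ 0.612 -0.089  0.012]
((43.369659423828125, 209.208251953125), (191.66452026367188, 145.4065399169922), 52.32640838623047) [ 0.571 -0.369  0.012]
((270.0257568359375, 173.964111328125), (81.7995834350586, 222.68760681152344), 9.090277671813965) [ 0.5   -0.161  0.012]
[267.21001099 196.81889727]
[326.93361437  64.8010149 ]
[219.46245405 302.36395819]
```

>>> send_rows(
  motion=[
    {"dp": [0, -0.02, 0], "rot": [0, 0, -0.06], "grip": 0.035},
    {"dp": [0, -0.02, 0], "rot": [0, 0, -0.06], "grip": 0.035},
    {"dp": [0, -0.009, 0], "rot": [0, 0, -0.05], "grip": 0.035},
    {"dp": [0, 0, 0], "rot": [0, 0, 0], "grip": 0.035},
    {"dp": [0, 0, 0], "rot": [0, 0, 0], "grip": 0.035},
  ],
)

```text
clock: 39.85
tcp_pos: [0.525, -0.1643, 0.1881]
orientation: [-2.229, -2.212, 0.0]
contact_force: [0.2, -1.0, -1.3]
grip_width: 0.042
```

```bash
python3 circ.py | head -1
python3 - <<'E'
from h import *
f=imaging.grab_frame("wrist"); w=f["img"][:,170:470]; s=imaging.grab_frame("scene")["img"][170:330,180:360]
c=np.zeros((600,800,3),np.uint8); c[:600,:375]=cv2.resize(w,(375,600)); c[:378,375:]=cv2.resize(s,(425,378)); cv2.imwrite("pics/a16.png",c[:,:,::-1])
E
```

```text
[ 0.52502027 -0.16428909  0.18813181] [0.008 1.    0.001] [-0.001  0.001 -1.   ] [-0.1   0.33  0.36  1.92 -0.14  0.92  1.89] 0.04195696697482083
```

View pics/a16.png

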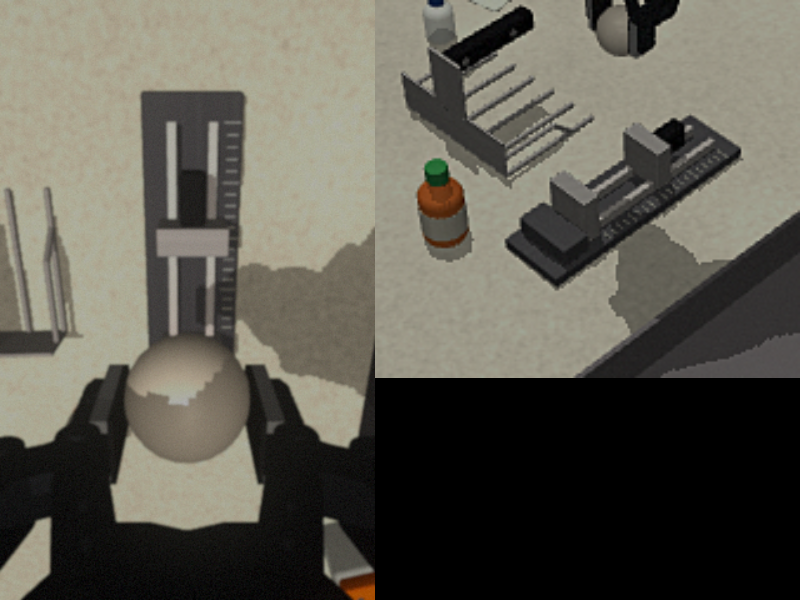

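Run:
```python
from h import *
f=imaging.grab_frame("wrist"); g=cv2.GaussianBlur(cv2.cvtColor(f["img"],cv2.COLOR_RGB2GRAY),(3,3),0).astype(float)
def P(n,u,v,z): print(n,onz(f,u,v,z).round(4))
def pk(line,lo,hi,k=8):
    d=np.diff(line); i=[j for j in range(lo,hi) if abs(d[j])>6 and abs(d[j])==max(abs(d[max(j-2,0):j+3]))]; return [(j+.5,round(d[j])) for j in i]
for r in (110,125,220,245): print("row",r,pk(g[r],265,380))
for c in (300,315,345): print("col",c,pk(g[:,c],60,260))
for k,u,v,z in [("baseL",282.8,73.6,.012),("baseR",364.4,73.6,.012)]: P(k,u,v,z)
```

```text
row 110 [(283.5, -35), (302.5, 34), (310.5, -43), (336.5, 34), (343.5, -35), (364.5, 24), (365.5, 24)]
row 125 [(283.5, -36), (303.5, 32), (310.5, -42), (315.5, 8), (335.5, 36), (343.5, -41), (364.5, 29)]
row 220 [(286.5, -34), (304.5, 34), (311.5, -44), (334.5, 34), (341.5, -40), (358.5, 21)]
row 245 [(287.5, -37), (304.5, 34), (311.5, -40), (326.5, -8), (334.5, 21), (340.5, -19), (341.5, -19), (358.5, 20)]
col 300 [(72.5, -31), (182.5, 28), (204.5, -25)]
col 315 [(72.5, -34), (98.5, -7), (135.5, -9), (182.5, 32), (204.5, -26)]
col 345 [(72.5, -33), (96.5, 7), (182.5, 30), (204.5, -25), (224.5, -7), (225.5, -7), (251.5, 7)]
baseL [ 0.4078 -0.1928  0.012 ]
baseR [ 0.4083 -0.1242  0.012 ]
```

Run:
```python
from h import *
f=imaging.grab_frame("wrist")
for r,a,b,c,d in [(110,310.8,336.3,283.5,365),(125,310.8,335.3,283.5,364.7),(220,311.8,334.3,286.5,358.7),(245,311.8,334.3,287.5,358.5)]:
    A,B=onz(f,a,r,.022),onz(f,b,r,.022);C,D=onz(f,c,r,.012),onz(f,d,r,.012)
    print(r,"rail mid",((A+B)/2).round(4),"w",(B-A)[1].round(4),"base mid",((C+D)/2).round(4),"w",(D-C)[1].round(4))
print("base near",onz(f,324,72.8,.012),"jaw top back/face",onz(f,320,182.8,.062),onz(f,320,204.8,.062))
print("rail near",onz(f,307,97.3,.022), "tab back",onz(f,324,135.8,.056))
t=imaging.grab_frame("top")
print("top rails/base", onz(t,369.5,285,.012))
```

```text
110 rail mid [ 0.437  -0.1589  0.022 ] w 0.0214 base mid [ 0.4369 -0.1581  0.012 ] w 0.0708
125 rail mid [ 0.4491 -0.1593  0.022 ] w 0.0209 base mid [ 0.4493 -0.1583  0.012 ] w 0.0714
220 rail mid [ 0.5333 -0.1596  0.022 ] w 0.021 base mid [ 0.5363 -0.1599  0.012 ] w 0.0694
245 rail mid [ 0.5582 -0.1597  0.022 ] w 0.0215 base mid [ 0.5619 -0.1597  0.012 ] w 0.07
base near [ 0.40747503 -0.15823255  0.012     ] jaw top back/face [ 0.49130446 -0.16237955  0.062     ] [ 0.50896397 -0.16249635  0.062     ]
rail near [ 0.42701801 -0.17258243  0.022     ] tab back [ 0.45624425 -0.15905534  0.056     ]
top rails/base [ 0.40489049 -0.16108888  0.012     ]
```

The last viewable picture shows the ball held squarely. The caliper is at centre x 0.5275, y about −0.160. The jaw face is at x 0.509, so the jaw already starts about 16 mm in from wide open. I'll lower the ball at x of about 0.546.

>>> send_rows(
  motion=[
    {"dp": [0.021, 0.0043, -0.02], "rot": [0, 0, -0.01], "grip": 0.035},
    {"dp": [0, 0, -0.03], "rot": [0, 0, 0], "grip": 0.035},
    {"dp": [0, 0, -0.03], "rot": [0, 0, 0], "grip": 0.035},
    {"dp": [0, 0, -0.03], "rot": [0, 0, 0], "grip": 0.035},
    {"dp": [0, 0, -0.01], "rot": [0, 0, 0], "grip": 0.035},
    {"dp": [0, 0, 0], "rot": [0, 0, 0], "grip": 0.035},
    {"dp": [0, 0, 0], "rot": [0, 0, 0], "grip": 0.035},
  ],
)

```text
clock: 41.12
tcp_pos: [0.5494, -0.1593, 0.0676]
orientation: [2.237, 2.201, 0.006]
contact_force: [0.4, 0.4, -1.4]
grip_width: 0.0417
```

```bash
python3 circ.py | head -1
python3 - <<'E'
from h import *
f=imaging.grab_frame("wrist"); print(proj(f,get_obs()["tcp_pos"]+[0,0,.011]))
g=cv2.GaussianBlur(cv2.cvtColor(f["img"],cv2.COLOR_RGB2GRAY),(3,3),0).astype(float)
def pk(line,lo,hi):
    d=np.diff(line); return [(j+.5,round(d[j])) for j in range(lo,hi) if abs(d[j])>9 and abs(d[j])==max(abs(d[max(j-2,0):j+3]))]
for r in (20,60,100): print(r,pk(g[r],240,410))
for c in (300,345): print(c,pk(g[:,c],0,330))
E
```

```text
[ 0.54943139 -0.1592939   0.0675847 ] [0.016 1.    0.   ] [ 0.005  0.    -1.   ] [-0.05  0.53  0.29  1.95 -0.24  0.69  1.94] 0.04170292664746435
[318.23773216 315.34411757]
20 [(244.5, -31), (384.5, 22)]
60 [(247.5, -34), (279.5, 32), (292.5, -37), (336.5, 35), (349.5, -40), (384.5, 22)]
100 [(250.5, -36), (281.5, 32), (293.5, -43), (336.5, 35), (348.5, -36), (360.5, 19), (375.5, -20), (380.5, 20), (383.5, 19)]
300 [(177.5, 26), (216.5, -27), (313.5, -16), (314.5, -16)]
345 [(27.5, 32), (107.5, -19), (164.5, -21), (177.5, 25), (217.5, 10), (242.5, -17)]
```

Run:
```python
from h import *
f=imaging.grab_frame("wrist")
for r,a,b,c,d in [(60,292.5,336.5,247.5,384.5),(100,293.5,336.5,250.5,383.5)]:
    A,B=onz(f,a,r,.022),onz(f,b,r,.022);C,D=onz(f,c,r,.012),onz(f,d,r,.012)
    print(r,"rail mid",((A+B)/2).round(4),"w",(B-A)[1].round(4),"base mid",((C+D)/2).round(4),"w",(D-C)[1].round(4))
print(onz(f,300,178,.062),onz(f,300,217,.062))
```

```text
60 rail mid [ 0.4406 -0.1591  0.022 ] w 0.0215 base mid [ 0.4393 -0.1584  0.012 ] w 0.0706
100 rail mid [ 0.4589 -0.1593  0.022 ] w 0.0218 base mid [ 0.4585 -0.1583  0.012 ] w 0.071
[ 0.49144741 -0.16600056  0.062     ] [ 0.50883869 -0.16660001  0.062     ]
```

>>> send_rows(
  motion=[
    {"dp": [-0.002, -0.0005, -0.012], "rot": [0, 0.004, 0], "grip": 0.035},
    {"dp": [0, 0, -0.01], "rot": [0, 0, 0], "grip": 0.035},
    {"dp": [0, 0, -0.006], "rot": [0, 0, 0], "grip": 0.035},
    {"dp": [0, 0, -0.003], "rot": [0, 0, 0], "grip": 0.035},
    {"dp": [0, 0, 0], "rot": [0, 0, 0], "grip": 0.035},
  ],
)

```text
clock: 42.0
tcp_pos: [0.5467, -0.1596, 0.0338]
orientation: [-2.239, -2.203, -0.001]
contact_force: [-0.6, 0.2, -0.5]
grip_width: 0.0421
```

>>> send_rows(
  motion=[
    {"dp": [0, 0, -0.001], "rot": [0, 0, 0], "grip": 0.035},
    {"dp": [0, 0, -0.001], "rot": [0, 0, 0], "grip": 0.035},
    {"dp": [0, 0, -0.001], "rot": [0, 0, 0], "grip": 0.035},
  ],
)

```text
clock: 42.38
tcp_pos: [0.5472, -0.1597, 0.0312]
orientation: [2.239, 2.203, 0.002]
contact_force: [-0.2, 0.7, -1.6]
grip_width: 0.0418
```

>>> send_rows(
  motion=[
    {"dp": [0, 0, -0.001], "rot": [0, 0, 0], "grip": 0.035},
    {"dp": [0, 0, -0.001], "rot": [0, 0, 0], "grip": 0.035},
  ],
)

```text
clock: 42.62
tcp_pos: [0.5476, -0.1598, 0.0296]
orientation: [2.238, 2.203, 0.003]
contact_force: [-1.6, -0.1, 6.2]
grip_width: 0.0419
```

>>> send_rows(
  motion=[
    {"dp": [0, 0, 0], "rot": [0, 0, 0], "grip": 0.044},
    {"dp": [0, 0, 0], "rot": [0, 0, 0], "grip": 0.048},
    {"dp": [0, 0, 0], "rot": [0, 0, 0], "grip": 0.055},
    {"dp": [0, 0, 0], "rot": [0, 0, 0], "grip": 0.066},
    {"dp": [0, 0, 0.005], "rot": [0, 0, 0], "grip": 0.066},
    {"dp": [0, 0, 0.02], "rot": [0, 0, 0], "grip": 0.066},
    {"dp": [0, 0, 0.04], "rot": [0, 0, 0], "grip": 0.066},
    {"dp": [0, 0, 0.04], "rot": [0, 0, 0], "grip": 0.066},
    {"dp": [0, 0, 0.03], "rot": [0, 0, 0], "grip": 0.066},
    {"dp": [0, 0, 0], "rot": [0, 0, 0], "grip": 0.066},
  ],
)

```text
clock: 43.88
tcp_pos: [0.547, -0.1599, 0.1699]
orientation: [2.239, 2.202, 0.003]
contact_force: [-0.7, 0.4, -1.5]
grip_width: 0.066
```

```bash
python3 circ.py | head -1
python3 - <<'E'
from hb import *
for n in ("wrist","scene","top"): hb(n,.041,(.48,.60,-.2,-.12))
E
```

```text
[ 0.54704764 -0.15994225  0.1699183 ] [0.016 1.    0.   ] [ 0.002  0.    -1.   ] [-0.1   0.38  0.35  1.89 -0.17  0.89  1.89] 0.06600410534569742
wrist 317.5 228.5 26.6 exp 27.2 [ 0.5479 -0.1598  0.041 ] mean [157. 151. 137.] std 17.0
wrist 326.5 168.5 31.1 exp 27.2 [ 0.4995 -0.152   0.041 ] mean [109. 103.  98.] std 43.5
scene 278.5 243.5 9.1 exp 10.2 [ 0.543  -0.1666  0.041 ] mean [132. 129. 117.] std 23.6
```

>>> send_rows(
  motion=[
    {"dp": [-0.02, 0, 0], "rot": [0, 0, 0], "grip": 0.05},
    {"dp": [-0.03, 0, 0], "rot": [0, 0, 0], "grip": 0.05},
    {"dp": [-0.026, 0, 0], "rot": [0, 0, 0], "grip": 0.05},
    {"dp": [0, 0, 0], "rot": [0, 0, 0], "grip": 0.05},
    {"dp": [0, 0, -0.03], "rot": [0, 0, 0], "grip": 0.05},
    {"dp": [0, 0, -0.03], "rot": [0, 0, 0], "grip": 0.05},
    {"dp": [0, 0, -0.015], "rot": [0, 0, 0], "grip": 0.05},
    {"dp": [0, 0, 0], "rot": [0, 0, 0], "grip": 0.05},
  ],
)

```text
clock: 45.18
tcp_pos: [0.4685, -0.1586, 0.0849]
orientation: [-2.232, -2.2, 0.01]
contact_force: [0.7, 0.7, 0.3]
grip_width: 0.05
```

```bash
python3 circ.py | head -1
python3 - <<'E'
from h import *
f=imaging.grab_frame("wrist"); 
g=cv2.GaussianBlur(cv2.cvtColor(f["img"],cv2.COLOR_RGB2GRAY),(3,3),0).astype(float)
def pk(line,lo,hi):
    d=np.diff(line); return [(j+.5,round(d[j])) for j in range(lo,hi) if abs(d[j])>5 and abs(d[j])==max(abs(d[max(j-2,0):j+3]))]
o=get_obs()["tcp_pos"]
print(proj(f,[.457,-.160,.056]),proj(f,[.49,-.160,.056]),proj(f,[.47,-.152,.056]),proj(f,[.47,-.168,.056]))
v=int(proj(f,[.47,-.16,.056])[1]); print(v,[(a,b,onz(f,a,v,.056).round(4)[1]) for a,b in pk(g[v],270,370)])
v-=6; print(v,[(a,b,onz(f,a,v,.056).round(4)[1]) for a,b in pk(g[v],270,370)])
E
```

```text
[ 0.4684977  -0.15858639  0.08488828] [0.015 1.    0.001] [-0.009  0.001 -1.   ] [-0.07  0.41  0.32  2.12 -0.21  0.66  1.95] 0.05001286652224465
[315.82298242 254.23440533] [316.85710154 307.92936069] [330.69846492 275.88527119] [301.79291857 276.29967784]
276 [(287.5, -7, np.float64(-0.1759)), (291.5, 19, np.float64(-0.1737)), (301.5, -23, np.float64(-0.1682)), (333.5, 20, np.float64(-0.1504)), (343.5, -19, np.float64(-0.1449)), (352.5, 6, np.float64(-0.1399)), (364.5, -8, np.float64(-0.1333)), (367.5, 20, np.float64(-0.1316)), (368.5, 20, np.float64(-0.1311))]
270 [(286.5, -7, np.float64(-0.1763)), (287.5, -7, np.float64(-0.1757)), (291.5, 20, np.float64(-0.1735)), (301.5, -21, np.float64(-0.168)), (334.5, 20, np.float64(-0.1499)), (343.5, -19, np.float64(-0.1449)), (368.5, 20, np.float64(-0.1312))]
```

>>> send_rows(
  motion=[
    {"dp": [0, -0.0007, -0.02], "rot": [0, -0.008, 0], "grip": 0.05},
    {"dp": [0, 0, -0.02], "rot": [0, 0, 0], "grip": 0.05},
    {"dp": [0, 0, -0.008], "rot": [0, 0, 0], "grip": 0.05},
    {"dp": [0, 0, 0], "rot": [0, 0, 0], "grip": 0.05},
  ],
)

```text
clock: 45.88
tcp_pos: [0.4729, -0.1602, 0.0413]
orientation: [2.232, 2.2, 0.011]
contact_force: [-0.2, 0.3, 0.1]
grip_width: 0.0501
```

```bash
python3 circ.py | head -1
```

```text
[ 0.47286667 -0.16019812  0.04125328] [ 0.015  1.    -0.   ] [ 0.011 -0.    -1.   ] [-0.02  0.48  0.28  2.14 -0.26  0.54  2.  ] 0.05014438985208749
```

>>> send_rows(
  motion=[
    {"dp": [-0.004, 0.0007, -0.006], "rot": [0, 0.008, 0], "grip": 0.05},
    {"dp": [0, 0, -0.002], "rot": [0, 0, 0], "grip": 0.05},
    {"dp": [0, 0, 0], "rot": [0, 0, 0], "grip": 0.03},
    {"dp": [0, 0, 0], "rot": [0, 0, 0], "grip": 0.02},
    {"dp": [0, 0, 0], "rot": [0, 0, 0], "grip": 0.008},
    {"dp": [0, 0, 0], "rot": [0, 0, 0], "grip": 0.008},
    {"dp": [0, 0, 0], "rot": [0, 0, 0], "grip": 0.008},
  ],
  grip_force=25,
)

```text
clock: 46.9
tcp_pos: [0.4696, -0.1598, 0.0342]
orientation: [2.234, 2.203, 0.004]
contact_force: [0.1, -1.0, 0.1]
grip_width: 0.0154
```

```bash
python3 circ.py | head -1
```

```text
[ 0.46958487 -0.15983681  0.0342011 ] [ 0.014  1.    -0.001] [ 0.005 -0.001 -1.   ] [-0.02  0.5   0.28  2.14 -0.26  0.53  2.  ] 0.015447933469363684
```

>>> send_rows(
  motion=[
    {"dp": [0.002, 0, 0], "rot": [0, 0, 0], "grip": 0.008},
    {"dp": [0.002, 0, 0], "rot": [0, 0, 0], "grip": 0.008},
    {"dp": [0.002, 0, 0], "rot": [0, 0, 0], "grip": 0.008},
    {"dp": [0.002, 0, 0], "rot": [0, 0, 0], "grip": 0.008},
    {"dp": [0.002, 0, 0], "rot": [0, 0, 0], "grip": 0.008},
    {"dp": [0.002, 0, 0], "rot": [0, 0, 0], "grip": 0.008},
    {"dp": [0.002, 0, 0], "rot": [0, 0, 0], "grip": 0.008},
    {"dp": [0.002, 0, 0], "rot": [0, 0, 0], "grip": 0.008},
  ],
)

```text
clock: 48.05
tcp_pos: [0.4854, -0.1599, 0.0342]
orientation: [2.236, 2.204, 0.002]
contact_force: [-2.7, -0.2, 3.2]
grip_width: 0.0155
```

```bash
python3 circ.py | head -1
```

```text
[ 0.48535053 -0.15992662  0.03424027] [ 0.014  1.    -0.001] [ 0.002 -0.001 -1.   ] [-0.03  0.51  0.28  2.11 -0.26  0.55  2.  ] 0.015520410354823457
```

>>> send_rows(
  motion=[
    {"dp": [0.002, 0, 0], "rot": [0, 0, 0], "grip": 0.008},
    {"dp": [0.002, 0, 0], "rot": [0, 0, 0], "grip": 0.008},
    {"dp": [0.002, 0, 0], "rot": [0, 0, 0], "grip": 0.008},
    {"dp": [0.002, 0, 0], "rot": [0, 0, 0], "grip": 0.008},
    {"dp": [0.001, 0, 0], "rot": [0, 0, 0], "grip": 0.008},
    {"dp": [0.001, 0, 0], "rot": [0, 0, 0], "grip": 0.008},
  ],
)

```text
clock: 48.95
tcp_pos: [0.4956, -0.16, 0.0342]
orientation: [2.236, 2.204, 0.001]
contact_force: [-1.8, -0.9, 2.6]
grip_width: 0.0152
```

Nearing contact (expected at TCP x of about 0.499), so I'll use 1 mm steps or smaller.

>>> send_rows(
  motion=[
    {"dp": [0.001, 0, 0], "rot": [0, 0, 0], "grip": 0.008},
    {"dp": [0.001, 0, 0], "rot": [0, 0, 0], "grip": 0.008},
  ],
)

```text
clock: 49.2
tcp_pos: [0.4978, -0.16, 0.0342]
orientation: [2.236, 2.204, 0.001]
contact_force: [-2.4, -0.2, 2.1]
grip_width: 0.0159
```

>>> send_rows(
  motion=[
    {"dp": [0.0008, 0, 0], "rot": [0, 0, 0], "grip": 0.008},
  ],
)

```text
clock: 49.32
tcp_pos: [0.4986, -0.16, 0.0342]
orientation: [2.236, 2.204, 0.001]
contact_force: [-2.8, -0.3, 2.7]
grip_width: 0.0155
```

>>> send_rows(
  motion=[
    {"dp": [0.0008, 0, 0], "rot": [0, 0, 0], "grip": 0.008},
  ],
)

```text
clock: 49.45
tcp_pos: [0.4989, -0.16, 0.0342]
orientation: [2.237, 2.204, 0.0]
contact_force: [-5.1, -0.7, 7.4]
grip_width: 0.0155
```

>>> send_rows(
  motion=[
    {"dp": [0.0006, 0, 0], "rot": [0, 0, 0], "grip": 0.008},
    {"dp": [0, 0, 0], "rot": [0, 0, 0], "grip": 0.008},
  ],
)

```text
clock: 49.7
tcp_pos: [0.4988, -0.16, 0.0342]
orientation: [-2.238, -2.205, 0.001]
contact_force: [-1.9, -0.1, 2.6]
grip_width: 0.0154
```

```bash
python3 circ.py | head -1
python3 - <<'E'
from hb import *
for n in ("scene","top","wrist"): hb(n,.041,(.50,.60,-.2,-.12),10)
E
```

```text
[ 0.49877678 -0.16002747  0.0342274 ] [ 0.015  1.    -0.   ] [-0. -0. -1.] [-0.03  0.53  0.28  2.08 -0.26  0.57  1.99] 0.015374736932698314
scene 274.5 247.5 9.6 exp 10.2 [ 0.5576 -0.1638  0.041 ] mean [148. 146. 134.] std 20.9
wrist 306.5 321.5 49.7 exp 44.1 [ 0.5044 -0.1654  0.041 ] mean [21. 20. 19.] std 16.2
```

>>> send_rows(
  motion=[
    {"dp": [0.001, 0, 0], "rot": [0, 0, 0], "grip": 0.008},
  ],
)

```text
clock: 50.12
tcp_pos: [0.4989, -0.16, 0.0342]
orientation: [-2.237, -2.203, 0.002]
contact_force: [-6.9, -0.2, 7.9]
grip_width: 0.0155
```

>>> send_rows(
  motion=[
    {"dp": [0.001, 0, 0], "rot": [0, 0, 0], "grip": 0.008},
  ],
)

```text
clock: 50.25
tcp_pos: [0.4989, -0.16, 0.0342]
orientation: [-2.236, -2.202, 0.004]
contact_force: [-6.4, -0.3, 8.0]
grip_width: 0.0153
```

The ball is clamped: the TCP holds at x 0.4989 under about 7 N, and the jaw travel so far matches the 44 mm gap. Now I'll draw back to fully open.

>>> send_rows(
  motion=[
    {"dp": [0.0005, 0, 0], "rot": [0, 0, 0], "grip": 0.008},
    {"dp": [-0.001, 0, 0], "rot": [0, 0, 0], "grip": 0.008},
    {"dp": [-0.002, 0, 0], "rot": [0, 0, 0], "grip": 0.008},
    {"dp": [-0.003, 0, 0], "rot": [0, 0, 0], "grip": 0.008},
    {"dp": [-0.003, 0, 0], "rot": [0, 0, 0], "grip": 0.008},
    {"dp": [-0.003, 0, 0], "rot": [0, 0, 0], "grip": 0.008},
    {"dp": [-0.003, 0, 0], "rot": [0, 0, 0], "grip": 0.008},
    {"dp": [-0.003, 0, 0], "rot": [0, 0, 0], "grip": 0.008},
    {"dp": [-0.003, 0, 0], "rot": [0, 0, 0], "grip": 0.008},
    {"dp": [-0.003, 0, 0], "rot": [0, 0, 0], "grip": 0.008},
    {"dp": [-0.003, 0, 0], "rot": [0, 0, 0], "grip": 0.008},
    {"dp": [-0.003, 0, 0], "rot": [0, 0, 0], "grip": 0.008},
    {"dp": [-0.003, 0, 0], "rot": [0, 0, 0], "grip": 0.008},
    {"dp": [-0.003, 0, 0], "rot": [0, 0, 0], "grip": 0.008},
    {"dp": [-0.003, 0, 0], "rot": [0, 0, 0], "grip": 0.008},
  ],
)

```text
clock: 52.12
tcp_pos: [0.4611, -0.1598, 0.0343]
orientation: [2.236, 2.205, 0.002]
contact_force: [1.6, -0.8, -2.9]
grip_width: 0.0153
```

```bash
python3 circ.py | head -1
```

```text
[ 0.46107646 -0.15978212  0.03428697] [ 0.014  1.    -0.   ] [ 0.002 -0.    -1.   ] [-0.02  0.49  0.28  2.16 -0.26  0.52  2.01] 0.015342781354418243
```

>>> send_rows(
  motion=[
    {"dp": [-0.002, 0, 0], "rot": [0, 0, 0], "grip": 0.008},
    {"dp": [-0.002, 0, 0], "rot": [0, 0, 0], "grip": 0.008},
    {"dp": [-0.001, 0, 0], "rot": [0, 0, 0], "grip": 0.008},
    {"dp": [-0.001, 0, 0], "rot": [0, 0, 0], "grip": 0.008},
  ],
)

```text
clock: 52.78
tcp_pos: [0.4549, -0.1597, 0.0343]
orientation: [2.236, 2.205, 0.002]
contact_force: [1.7, -1.0, -2.9]
grip_width: 0.0154
```

>>> send_rows(
  motion=[
    {"dp": [-0.001, 0, 0], "rot": [0, 0, 0], "grip": 0.008},
  ],
)

```text
clock: 52.9
tcp_pos: [0.4539, -0.1597, 0.0343]
orientation: [2.236, 2.205, 0.002]
contact_force: [1.5, -1.0, -1.8]
grip_width: 0.0154
```

>>> send_rows(
  motion=[
    {"dp": [-0.001, 0, 0], "rot": [0, 0, 0], "grip": 0.008},
  ],
)

```text
clock: 53.02
tcp_pos: [0.4529, -0.1597, 0.0343]
orientation: [2.236, 2.205, 0.002]
contact_force: [1.5, -0.5, -2.0]
grip_width: 0.0152
```

>>> send_rows(
  motion=[
    {"dp": [-0.001, 0, 0], "rot": [0, 0, 0], "grip": 0.008},
  ],
)

```text
clock: 53.15
tcp_pos: [0.4525, -0.1597, 0.0343]
orientation: [2.235, 2.204, 0.003]
contact_force: [4.8, -0.2, -6.2]
grip_width: 0.0156
```

The open stop is reached (force up, 46.4 mm back from the clamp). Release, rise, and find the ball.

>>> send_rows(
  motion=[
    {"dp": [0, 0, 0], "rot": [0, 0, 0], "grip": 0.008},
    {"dp": [0, 0, 0], "rot": [0, 0, 0], "grip": 0.03},
    {"dp": [0, 0, 0], "rot": [0, 0, 0], "grip": 0.05},
    {"dp": [0, 0, 0], "rot": [0, 0, 0], "grip": 0.05},
    {"dp": [0, 0, 0.03], "rot": [0, 0, 0], "grip": 0.05},
    {"dp": [0, 0, 0.04], "rot": [0, 0, 0], "grip": 0.05},
    {"dp": [0, 0, 0.04], "rot": [0, 0, 0], "grip": 0.066},
    {"dp": [0.03, 0, 0.01], "rot": [0, 0, 0], "grip": 0.066},
    {"dp": [0.03, 0, 0], "rot": [0, 0, 0], "grip": 0.066},
    {"dp": [0.03, 0, 0], "rot": [0, 0, 0], "grip": 0.066},
    {"dp": [0.01, 0, 0], "rot": [0, 0, 0], "grip": 0.066},
    {"dp": [0, 0, 0], "rot": [0, 0, 0], "grip": 0.066},
  ],
)

```text
clock: 54.65
tcp_pos: [0.5486, -0.1593, 0.158]
orientation: [-2.236, -2.198, 0.004]
contact_force: [-0.2, -1.0, 0.3]
grip_width: 0.0661
```

```bash
python3 circ.py | head -1
python3 - <<'E'
from hb import *
for n in ("scene","top","wrist"): hb(n,.041,(.48,.60,-.2,-.12),12)
f=imaging.grab_frame("wrist"); g=cv2.GaussianBlur(cv2.cvtColor(f["img"],cv2.COLOR_RGB2GRAY),(3,3),0).astype(float)
for c in (300,340):
    d=np.diff(g[:,c]); print([(j+.5,round(d[j]),onz(f,c,j+1,.062).round(4)[0]) for j in range(40,260) if abs(d[j])>9 and abs(d[j])==max(abs(d[j-2:j+3]))])
E
```

```text
[ 0.54862905 -0.15929317  0.1579976 ] [0.017 1.    0.003] [-0.006  0.003 -1.   ] [-0.11  0.41  0.36  1.89 -0.18  0.88  1.9 ] 0.066104806259575
scene 292.5 246.5 12.4 exp 10.2 [ 0.5283 -0.1384  0.041 ] mean [78. 76. 74.] std 41.8
scene 277.5 249.5 12.4 exp 10.2 [ 0.5573 -0.1548  0.041 ] mean [107. 103.  93.] std 27.5
wrist 317.5 243.5 26.6 exp 28.1 [ 0.5611 -0.16    0.041 ] mean [144. 136. 120.] std 20.7
wrist 352.5 205.5 27.2 exp 28.1 [ 0.5303 -0.1323  0.041 ] mean [106. 102.  93.] std 43.2
[(61.5, 21, np.float64(0.4327)), (128.5, -28, np.float64(0.4727)), (156.5, -10, np.float64(0.4909)), (159.5, 20, np.float64(0.4929)), (220.5, -17, np.float64(0.5362)), (247.5, -20, np.float64(0.557))]
[(130.5, 29, np.float64(0.4745)), (157.5, -29, np.float64(0.4921))]
```

>>> send_rows(
  motion=[
    {"dp": [0.0105, -0.0007, -0.02], "rot": [-0.003, -0.005, 0], "grip": 0.066},
    {"dp": [0, 0, -0.03], "rot": [0, 0, 0], "grip": 0.066},
    {"dp": [0, 0, -0.03], "rot": [0, 0, 0], "grip": 0.066},
    {"dp": [0, 0, -0.02], "rot": [0, 0, 0], "grip": 0.066},
    {"dp": [0, 0, 0], "rot": [0, 0, 0], "grip": 0.066},
  ],
)

```text
clock: 55.62
tcp_pos: [0.559, -0.1603, 0.0572]
orientation: [2.24, 2.2, 0.003]
contact_force: [0.1, -0.9, 0.3]
grip_width: 0.0661
```

```bash
python3 circ.py | head -1
```

```text
[ 0.55899851 -0.16025793  0.05719573] [ 0.018  1.    -0.   ] [ 0.003 -0.    -1.   ] [-0.06  0.56  0.3   1.93 -0.26  0.68  1.95] 0.06613468683478936
```

>>> send_rows(
  motion=[
    {"dp": [0, 0, -0.015], "rot": [0, 0, 0], "grip": 0.066},
    {"dp": [0, 0, -0.01], "rot": [0, 0, 0], "grip": 0.066},
    {"dp": [0, 0, 0], "rot": [0, 0, 0], "grip": 0.055},
    {"dp": [0, 0, 0], "rot": [0, 0, 0], "grip": 0.045},
    {"dp": [0, 0, 0], "rot": [0, 0, 0], "grip": 0.035},
    {"dp": [0, 0, 0], "rot": [0, 0, 0], "grip": 0.035},
    {"dp": [0, 0, 0], "rot": [0, 0, 0], "grip": 0.035},
  ],
  grip_force=35,
)

```text
clock: 56.65
tcp_pos: [0.562, -0.1607, 0.0347]
orientation: [2.236, 2.196, 0.011]
contact_force: [-0.1, 0.3, -0.9]
grip_width: 0.0418
```

>>> send_rows(
  motion=[
    {"dp": [0, 0, 0], "rot": [0, 0, 0], "grip": 0.055},
    {"dp": [0, 0, 0], "rot": [0, 0, 0], "grip": 0.055},
    {"dp": [-0.001, 0, -0.004], "rot": [0, 0.006, 0], "grip": 0.055},
    {"dp": [0, 0, 0], "rot": [0, 0, 0], "grip": 0.055},
    {"dp": [0, 0, 0], "rot": [0, 0, 0], "grip": 0.04},
    {"dp": [0, 0, 0], "rot": [0, 0, 0], "grip": 0.035},
    {"dp": [0, 0, 0], "rot": [0, 0, 0], "grip": 0.035},
    {"dp": [0, 0, 0], "rot": [0, 0, 0], "grip": 0.035},
  ],
)

```text
clock: 57.65
tcp_pos: [0.5614, -0.1608, 0.0309]
orientation: [2.239, 2.198, 0.004]
contact_force: [-0.2, 1.0, 1.4]
grip_width: 0.042
```

>>> send_rows(
  motion=[
    {"dp": [0, 0, 0.01], "rot": [0, 0, 0], "grip": 0.035},
    {"dp": [0, 0, 0.03], "rot": [0, 0, 0], "grip": 0.035},
    {"dp": [0, 0, 0.04], "rot": [0, 0, 0], "grip": 0.035},
    {"dp": [0, 0, 0.04], "rot": [0, 0, 0], "grip": 0.035},
    {"dp": [0, 0.03, 0.03], "rot": [0, 0, 0], "grip": 0.035},
    {"dp": [0, 0.04, 0], "rot": [0, 0, 0], "grip": 0.035},
    {"dp": [0, 0.04, 0], "rot": [0, 0, 0], "grip": 0.035},
    {"dp": [0, 0.04, 0], "rot": [0, 0, 0], "grip": 0.035},
    {"dp": [0, 0.04, 0], "rot": [0, 0, 0], "grip": 0.035},
    {"dp": [0, 0.04, 0], "rot": [0, 0, 0], "grip": 0.035},
    {"dp": [-0.01, 0.04, 0], "rot": [0, 0, 0], "grip": 0.035},
    {"dp": [-0.02, 0.04, 0], "rot": [0, 0, 0], "grip": 0.035},
    {"dp": [-0.02, 0.04, 0], "rot": [0, 0, 0], "grip": 0.035},
    {"dp": [-0.02, 0.04, 0], "rot": [0, 0, 0], "grip": 0.035},
    {"dp": [-0.02, 0.04, 0], "rot": [0, 0, 0], "grip": 0.035},
    {"dp": [-0.02, 0.04, 0], "rot": [0, 0, 0], "grip": 0.035},
    {"dp": [-0.01, 0.025, 0], "rot": [0, 0, 0], "grip": 0.035},
    {"dp": [0, 0, 0], "rot": [0, 0, 0], "grip": 0.035},
    {"dp": [0, 0, 0], "rot": [0, 0, 0], "grip": 0.035},
  ],
)

```text
clock: 60.02
tcp_pos: [0.4336, 0.3445, 0.1947]
orientation: [2.243, 2.186, 0.012]
contact_force: [-0.6, -0.5, -0.0]
grip_width: 0.0423
```

```bash
python3 circ.py | head -1; python3 hb.py
```

```text
[0.43359228 0.34445097 0.19469061] [ 0.026  1.    -0.001] [ 0.012 -0.001 -1.   ] [-0.96  0.31  0.21  1.9  -0.07  0.92  0.82] 0.042274252646049115
wrist 399.5 106.5 27.7 exp 24.3 [0.347 0.415 0.026] mean [122. 113.  98.] std 20.1
wrist 274.5 103.5 29.3 exp 24.3 [0.3417 0.3099 0.026 ] mean [123. 114.  99.] std 19.9
scene 570.5 347.5 11.0 exp 11.8 [0.3425 0.4138 0.026 ] mean [111. 107.  96.] std 11.3
scene 524.5 318.5 9.4 exp 11.8 [0.341  0.3166 0.026 ] mean [118. 113. 101.] std 12.4
top 168.5 309.5 7.8 exp 9.1 [0.3396 0.3172 0.026 ] mean [119. 112. 102.] std 11.2
top 124.5 305.5 10.3 exp 9.1 [0.3476 0.4234 0.026 ] mean [107. 101.  93.] std 19.5
tcp pix [318.5993067  302.68654231] ball pred [324.71095709 132.47600803]
```

>>> send_rows(
  motion=[
    {"dp": [0.008, 0.014, -0.02], "rot": [0, 0.01, 0], "grip": 0.035},
    {"dp": [0, 0, -0.04], "rot": [0, 0, 0], "grip": 0.035},
    {"dp": [0, 0, -0.04], "rot": [0, 0, 0], "grip": 0.035},
    {"dp": [0, 0, -0.03], "rot": [0, 0, 0], "grip": 0.035},
    {"dp": [0, 0, -0.015], "rot": [0, 0, 0], "grip": 0.035},
    {"dp": [0, 0, 0], "rot": [0, 0, 0], "grip": 0.035},
  ],
)

```text
clock: 61.12
tcp_pos: [0.4442, 0.359, 0.0471]
orientation: [2.252, 2.188, 0.008]
contact_force: [0.5, -0.3, -0.6]
grip_width: 0.042
```

>>> send_rows(
  motion=[
    {"dp": [0, 0, -0.012], "rot": [0, 0, 0], "grip": 0.035},
    {"dp": [0, 0, -0.01], "rot": [0, 0, 0], "grip": 0.035},
    {"dp": [0, 0, -0.003], "rot": [0, 0, 0], "grip": 0.035},
    {"dp": [0, 0, -0.001], "rot": [0, 0, 0], "grip": 0.035},
    {"dp": [0, 0, 0], "rot": [0, 0, 0], "grip": 0.035},
  ],
)

```text
clock: 61.75
tcp_pos: [0.4461, 0.3606, 0.0224]
orientation: [2.252, 2.188, 0.017]
contact_force: [-1.4, -0.4, -0.6]
grip_width: 0.0422
```

>>> send_rows(
  motion=[
    {"dp": [0, 0, -0.003], "rot": [0, 0, 0], "grip": 0.035},
    {"dp": [0, 0, -0.001], "rot": [0, 0, 0], "grip": 0.035},
    {"dp": [0, 0, -0.001], "rot": [0, 0, 0], "grip": 0.035},
    {"dp": [0, 0, -0.0005], "rot": [0, 0, 0], "grip": 0.035},
  ],
)

```text
clock: 62.25
tcp_pos: [0.4464, 0.3609, 0.0171]
orientation: [2.252, 2.188, 0.018]
contact_force: [-0.1, -0.4, -1.3]
grip_width: 0.042
```

About 1 mm off the floor. Release gently, then rise and move away to clear the views.

>>> send_rows(
  motion=[
    {"dp": [0, 0, -0.001], "rot": [0, 0, 0], "grip": 0.035},
    {"dp": [0, 0, 0], "rot": [0, 0, 0], "grip": 0.044},
    {"dp": [0, 0, 0], "rot": [0, 0, 0], "grip": 0.05},
    {"dp": [0, 0, 0], "rot": [0, 0, 0], "grip": 0.06},
    {"dp": [0, 0, 0], "rot": [0, 0, 0], "grip": 0.066},
    {"dp": [0, 0, 0.02], "rot": [0, 0, 0], "grip": 0.066},
    {"dp": [0, 0, 0.04], "rot": [0, 0, 0], "grip": 0.066},
    {"dp": [0, 0, 0.04], "rot": [0, 0, 0], "grip": 0.066},
    {"dp": [0, 0, 0.04], "rot": [0, 0, 0], "grip": 0.066},
    {"dp": [0, 0.03, 0.04], "rot": [0, 0, 0], "grip": 0.066},
    {"dp": [0, 0.05, 0.02], "rot": [0, 0, 0], "grip": 0.066},
    {"dp": [0, 0.05, 0], "rot": [0, 0, 0], "grip": 0.066},
    {"dp": [0, 0.05, 0], "rot": [0, 0, 0], "grip": 0.066},
    {"dp": [-0.03, 0.05, 0], "rot": [0, 0, 0], "grip": 0.066},
    {"dp": [-0.04, 0.03, 0], "rot": [0, 0, 0], "grip": 0.066},
    {"dp": [0, 0, 0], "rot": [0, 0, 0], "grip": 0.066},
    {"dp": [0, 0, 0], "rot": [0, 0, 0], "grip": 0.066},
  ],
)

```text
clock: 64.38
tcp_pos: [0.4133, 0.5929, 0.2331]
orientation: [2.27, 2.094, 0.027]
contact_force: [0.1, 0.6, 0.0]
grip_width: 0.066
```

```bash
python3 circ.py | head -1
python3 - <<'E'
from hb import *
for n in ("scene","top"): hb(n,.026,(.29,.53,.24,.48),12)
f=imaging.grab_frame("scene"); im=f["img"]; m=np.zeros(im.shape[:2],bool); m[255:340,340:435]=im[255:340,340:435].min(2)>130
print("small",[b for b in blobs(f,m,.0125,4) if b[0]<60])
t=imaging.grab_frame("top"); im=t["img"].astype(int)
print("bottle",[x for x in blobs(t,(im[:,:,0]>im[:,:,2]+60),.06,20) if x[2][1]<-.1 and x[2][1]>-.3]); 
b=(im[:,:,2]>im[:,:,0]+25); print("vial",[x for x in blobs(t,b,.055,4) if .4<x[2][0]<.6 and x[2][1]<-.4])
P=(0.5331,-.3386)
d=(im.max(2)<45).astype(np.uint8); print("scoop bar",[x for x in blobs(t,d,.107,40) if .4<x[2][0]<.65 and -.45<x[2][1]<-.2])
g=cv2.GaussianBlur(cv2.cvtColor(t["img"],cv2.COLOR_RGB2GRAY),(3,3),0).astype(float); c=int(proj(t,[.5,-.16,.062])[0]); dd=np.diff(g[:,c]); print("jaw",[(j,round(dd[j]),onz(t,c,j+.5,.062).round(3)[0]) for j in range(195,275) if abs(dd[j])>12])
E
```

```text
[0.41333246 0.59287626 0.23310784] [ 0.081  0.996 -0.023] [ 0.049 -0.027 -0.998] [-1.21  0.56  0.21  1.44 -0.06  1.15  0.48] 0.06596422778419089
scene 517.5 363.5 11.0 exp 11.8 [0.4441 0.361  0.026 ] mean [138. 137. 124.] std 16.4
scene 524.5 317.5 9.6 exp 11.8 [0.3387 0.3153 0.026 ] mean [143. 142. 130.] std 12.3
scene 568.5 349.5 12.1 exp 11.8 [0.3494 0.4132 0.026 ] mean [128. 125. 114.] std 24.2
top 168.5 309.5 8.0 exp 9.1 [0.3396 0.3172 0.026 ] mean [143. 141. 134.] std 3.5
top 127.5 307.5 8.0 exp 9.1 [0.3429 0.4157 0.026 ] mean [143. 141. 134.] std 3.3
top 152.5 266.5 8.0 exp 9.1 [0.4417 0.3635 0.026 ] mean [143. 141. 134.] std 3.6
small [(np.int32(19), array([395.9, 257.8]), array([0.3747, 0.0264, 0.0125])), (np.int32(5), array([398.2, 255.4]), array([0.3653, 0.0252, 0.0125])), (np.int32(10), array([411. , 256.2]), array([0.3475, 0.0467, 0.0125])), (np.int32(5), array([415.8, 255.2]), array([0.3376, 0.0524, 0.0125])), (np.int32(5), array([432., 255.]), array([0.3122, 0.0774, 0.0125])), (np.int32(12), array([405.7, 264.6]), array([0.376 , 0.054 , 0.0125])), (np.int32(5), array([
[... 224 characters left out ...]
98.7]), array([0.4832, 0.0826, 0.0125])), (np.int32(15), array([378.9, 301.6]), array([0.4975, 0.0793, 0.0125])), (np.int32(13), array([430.3, 336.5]), array([0.4962, 0.206 , 0.0125]))]
bottle [(np.int32(99), array([406.8, 177.7]), array([ 0.6594, -0.2475,  0.06  ]))]
vial [(np.int32(34), array([506.5, 248.6]), array([ 0.4908, -0.4784,  0.055 ]))]
scoop bar []
jaw [(201, 15, np.float64(0.599)), (202, 23, np.float64(0.597)), (203, 13, np.float64(0.594)), (209, -25, np.float64(0.58)), (210, -23, np.float64(0.577)), (246, 15, np.float64(0.491)), (247, 24, np.float64(0.489)), (248, 14, np.float64(0.486)), (254, -27, np.float64(0.472)), (255, -29, np.float64(0.47)), (256, -14, np.float64(0.468))]
```

Run:
```python
from h import *
from bench import hand_in
t=imaging.grab_frame("top"); im=t["img"].astype(int)
d=(im.max(2)<70)
b=[x for x in blobs(t,d,.107,30) if .4<x[2][0]<.65 and -.45<x[2][1]<-.2]; print("scoop bar",b,np.abs(get_obs()["qvel"]).max())
if b: print(hand_in())
```

```text
scoop bar [(np.int32(533), array([447.5, 222.5]), array([ 0.5409, -0.3302,  0.107 ]))] 0.007708904735786071
the job is handed in; nothing more can be done
None
```

I finished the task and handed it in at about 65 s of the 208 s allowed; no verdict was reported. There were 3 big and 3 small balls at the start.

**What I did**
- **Scooping:** one sweep of the scoop took all three big balls, and I tipped them into the dish. The small balls fell back through the slots.
- **Scoop:** I stood it back on the bench between the caliper and the vial.
- **Caliper check:** I laid one ball in the trough and slid the jaw up by its tab, keeping it upright. It closed on the ball at about 7 N, and its travel matched the 44 mm gap. I then drew the jaw back to its stop and put the ball back in the dish.

**Last checks from the cameras**
- **Big balls:** all three are in the dish, at about (0.34, 0.32), (0.345, 0.415) and (0.443, 0.362).
- **Small balls:** all three are in the tub.
- **Caliper:** the gap between the jaws measures about 0.0895 m, so it is wide open. It had started about 16 mm short of that.
- **Bottle and vial:** they measured within a few millimetres of where they stood at the start.
- **Scoop:** the first automatic check missed its black bar because the darkness threshold was too strict. A looser one found it where I had set it down.

No check failed outright. The cameras disagreed by up to about 9 mm on the tub and dish positions, so I relied on close-up wrist-camera measurements for the grasps and placements.

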